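# Clamp the slicer's guide plate

## Task

Fit the loose forked guide plate to the fruit slicer: slide it down the sloping bed, under the raised lock ring, so that its fork straddles the threaded stud and its two ears go fully home in the spring-clip slots, lying flat. Then screw the lock ring down (clockwise, half a turn to one and a quarter) until it meets the plate and the resistance clearly rises: nipped tight, but not forced. Leave the other things on the counter where they are.

Things in the scene. Friction and masses are not known exactly. Their poses are not given: they have to be found in the camera images.
- bed: the fruit slicer's fixed sloping bed: steel face rising away from the robot at 30 degrees. Origin on the face at the stud's foot, 95 mm above the counter; x upslope, y across to the left, z square to the face. Face x -60 to 115 mm, y +-70 mm; above it only the slot rails, stud and ring. The plate is home when its frame meets this one.
- slot_l (a point): the left ear slot, on the face under its spring clip (bed x 22, y 53.5 mm). Aluminium rail 18 mm high, inner wall at bed y 58.5 mm (outer 66), x -26 to 40 mm, open upslope with a flared mouth to x 63 mm. At x < 4 mm a lip over y > 49 mm leaves 9 mm height. A hard end stop faces upslope at x -18 mm.
- slot_r (a point): the right ear slot, mirror of the left (bed y -53.5 mm). In each slot a rounded spring clip bears down at bed x 22 mm: it stands 5 mm above the face and the 6 mm ear lifts it against about 3 N; sliding the plate home takes some 5 to 12 N in all, until the hard stops.
- stud_tip (a point): tip of the threaded stud, 17 mm thick, standing square on the bed to 88 mm above the face (so leaning 30 degrees towards the robot)
- lock_ring: black fluted lock ring on the stud, 58 mm high: steel spring washer at the bottom (gives 3 mm at 25 N per mm), flange 60 mm wide (z 4 to 14 mm), above it a 50 mm barrel to grip. Origin: centre of the unpressed washer's underside, 11 to 17 mm above the face at the start; z along the stud. Clockwise from above it sinks 11 mm a turn; stays put. Torque: free 0.06 N m, 0.3 more once tight.
- plate: loose forked aluminium guide plate, 6 mm thick, flat on the counter, about 0.22 kg. Origin on its underside in the fork's gap, where the stud stands when home; x from fork to grip end, z up. Two prongs x -32 to 14 mm with a 28 mm gap; solid from x 14 to 108 mm, 90 mm wide. Side ears, x -18 to 32 mm, make it 114 mm wide there.
- fin (a point): top centre of the plate's grey grip fin, 14 mm thick in the plate's y, 34 mm long in x, centred at plate x 90 mm, standing from z 6 to 50 mm
- pitcher: bystander: open steel milk jug, 68 mm wide, 85 mm high, with a side handle; origin under its centre
- remote: bystander: black remote control lying flat, 150 x 44 x 18 mm, long along its x; origin under its centre
- tamper: bystander: steel hand tamper standing on its 54 mm foot, 88 mm high; origin under its centre
- scoop: bystander: long steel spoon, 200 mm, lying flat along its x
Not all that is in view belongs to the job. Leave any green or orange look-alike of the plate alone.

How it is judged:
On the way, in this order (a step that is already met when the one before it is completed fails the run):
1. the plate is fully home in the slots (within 5 mm along the slope, 3 mm across, 3 mm of lying on the bed, 4 degrees) while the lock ring is still clear of it (x of plate in the frame of bed between -0.005 and 0.005 m and y of plate in the frame of bed between -0.003 and 0.003 m and z of plate in the frame of bed between -0.003 and 0.003 m and angle between the z axis of plate and the z axis of bed, either way round below 0.07 rad and angle between the x axis of plate and the x axis of bed, either way round below 0.1 rad and contact force between lock_ring and plate below 0.5 N), for 0.2 s.
2. the lock ring presses on the seated plate with more than 8 N (x of plate in the frame of bed between -0.005 and 0.005 m and y of plate in the frame of bed between -0.003 and 0.003 m and z of plate in the frame of bed between -0.003 and 0.003 m and angle between the z axis of plate and the z axis of bed, either way round below 0.07 rad and angle between the x axis of plate and the x axis of bed, either way round below 0.1 rad and contact force between lock_ring and plate above 8 N), for 0.2 s.
At the end, for the whole second after the job is handed in: The plate lies at rest, fully home in the slots (within 5 mm along the slope, 3 mm across, 3 mm of the bed, 4 degrees of flat), and the released lock ring goes on pressing on it with 8 to 90 N (all of step 2 and contact force between lock_ring and plate below 90 N and linear speed of plate below 0.01 m/s); the robot touches nothing.
It fails at once if the lock ring is forced: it presses on the plate with more than 140 N (contact force between lock_ring and plate above 140 N).
It fails at once if a bystander is pushed more than 30 mm from its place (distance of any of pitcher, remote, tamper, scoop from where it was at the start of the episode above 0.03 m).
It also fails if it takes over 72 s, if anything falls off the work surface, if the arm or the gripper's body presses on something with over 40 N, if the wrist force passes 120 N, or if a joint passes its speed limit or range.

## Robot

A 7-joint arm with a two-finger parallel gripper is mounted at the origin on the work surface. World frame = base frame: x ahead of the robot, y to its left, z up, the work surface at z = 0. Lengths are in m, angles in rad, forces in N, time in s.
With the tool pointing down it reaches from about 0.4 to 0.9 m from the base axis. Payload 5.5 kg.
Tool frame: the origin (TCP) lies midway between the tips of the shut fingers; the grasp point (between the pads) lies 19 mm behind it; x points along the fingers, y is the direction in which the jaws open and shut, and the axes are right-handed (so a half turn about x gives the same grasp; the last joint's range is limited). The gripper opens to 92 mm and grips with 3 to 60 N. Pads are 19 mm wide; open, the fingers measure 130 mm over their backs; the gripper's body (75 mm by 190 mm) begins 47 mm behind the grasp point.
Start: joints at [-1.029, 0.501, -0.427, 1.55, 0.221, 1.138, -0.21], TCP at [0.179, 0.625, 0.227] pointing down, gripper open.
Joint ranges: [-2.88, 2.88], [-0.31, 2.03], [-1.54, 1.56], [0.2, 2.42], [-1.41, 4.55], [0.19, 2.02], [-2.57, 2.57]. Speed limits (rad/s): [2.57, 2.57, 3.14, 3.14, 3.14, 3.14, 3.14].

## Interface

Orientations are given as a unit quaternion [x, y, z, w].
In Python, from station import manip gives the robot as it stands.
- The arm moves only by the tool carry_out, never from a script. Its argument "deltas" is a list of rows, each an object of numbers: "x", "y", "z": the shift along the tool's x, y, z in mm; "ax", "ay", "az": the turn, a rotation vector about the tool's x, y, z in degrees; "hand": the closure, from 0 (fully open) to 1 (shut). A call has 1 to 20 rows; each row shifts and turns the commanded pose from where the row before left it, along the tool's axes as they then stand; what a row does not reach is not made up. A row lasts 1/8 s, in which the tool goes at most 62.5 mm and 10.7 degrees, less where a joint would pass 70% of its speed; a pose out of reach is approached as far as the arm can. A call with a gripper value outside its range is refused whole. The fingers move at their own pace and stop on an object; the grip force is fixed at half the most. Time passes only in rows, so rows that do not move let the fingers close. It gives the time, the measured TCP pose, the force and the opening at its end, in the units of the state.
- manip.sense(): the state, without advancing time (a new reading comes with each control period).
- manip.snapshot(name): name is "scene" or "top"; returns a dict with "img" (480x640x3 uint8, red, green, blue), "range_z" (480x640 float32, m along the optical axis (not along the pixel's ray), 0 where there is no reading), "camera_matrix" (3x3 intrinsics, pixels), "R" (3x3) and "t" (3): a world point X has camera coordinates R X + t. Camera axes: x right, y down, z forward; pixel columns grow to the right and rows downward; lengths in m; the calibration is good to about 2 mm. A picture is of the moment at which its call begins.
- manip.sign_off(): hands the job in, once; it reports no verdict.
The state is a dict: "time": time; "joint_pos": joint angles; "qd": joint speeds; "joint_torque": joint torques, N m; "ee_pos": TCP position; "tcp_rot": TCP orientation; "ft_force": force on the tool from outside, world axes, zero at the start; "moment": the same for the moment, N m; "finger_gap": finger opening in m.
Only numpy, scipy, OpenCV 4.12 (cv2) and the standard library are available. Lean on these libraries where they do the work, as an engineer would, in place of code of your own. Each camera call takes 0.05 s, during which the arm holds its last target.

## Working session

There is one attempt and no reset: what is moved stays moved. The work goes in short steps, Python scripts to look and compute and a tool call to move; the robot and the scene stay as the last step left them, time stands still between calls to the robot, and variables do not carry over. Pictures are saved under pics/ and viewed, and the job is handed in when it is done.

Besides the shell and the picture viewer there is one more tool, called after "Request:" by a JSON object that holds its "fn" and its "kwargs". carry_out: Moves the arm, as the interface text tells. Its arguments: {"type":"object","properties":{"deltas":{"type":"array","items":{"type":"object","properties":{"x":{"type":"number"},"y":{"type":"number"},"z":{"type":"number"},"ax":{"type":"number"},"ay":{"type":"number"},"az":{"type":"number"},"hand":{"type":"number"}}}}},"required":["deltas"]}

```bash
ls; mkdir -p pics
python3 - <<'E'
from station import manip
import cv2,numpy as np
s=manip.sense();print(s)
for n in("scene","top"):
    d=manip.snapshot(n);cv2.imwrite(f"pics/{n}0.png",d["img"][:,:,::-1]);np.savez(f"{n}0.npz",**d);print(n,d["R"],d["t"],d["camera_matrix"])
E
```

```text
pics
{'time': 0.0, 'joint_pos': array([-1.02879409,  0.50183609, -0.4267807 ,  1.55142318,  0.22080553,
        1.1382923 , -0.21025492]), 'qd': array([ 7.27572704e-04, -5.76811822e-04,  5.09671797e-05, -1.60496988e-03,
        1.14423128e-04,  1.56808421e-03,  1.06456933e-03]), 'joint_torque': array([-2.57656811e-04, -5.66578603e+01, -5.81644133e+00, -2.79119503e+01,
       -6.87887566e-02,  3.02677543e-02,  1.62341898e-04]), 'ee_pos': array([0.17874542, 0.62422926, 0.22569596]), 'tcp_rot': array([ 0.09755855,  0.70036514, -0.09888502,  0.70013766]), 'ft_force': array([-0.28714687, -0.24531546,  0.70742751]), 'moment': array([ 0.08164778, -0.01008897, -0.06481932]), 'finger_gap': 0.09198784771521476}
scene [[ 0.69535116  0.71830998 -0.02274954]
 [ 0.43905006 -0.44965219 -0.77784828]
 [-0.56896556  0.53088952 -0.62804021]] [-0.38388741 -0.07738893  1.74732249] [[619.11076528   0.         333.13236358]
 [  0.         619.11076528 232.58653688]
 [  0.           0.           1.        ]]
top [[-0.02795789 -0.99955112 -0.01076675]
 [-0.99714453  0.02864323 -0.06987379]
 [ 0.07015082  0.00878248 -0.99749773]] [0.09206049 0.45650033 1.54821657] [[546.44461439   0.         320.43639362]
 [  0.         546.44461439 236.99371196]
 [  0.           0.           1.        ]]
```

View pics/scene0.png

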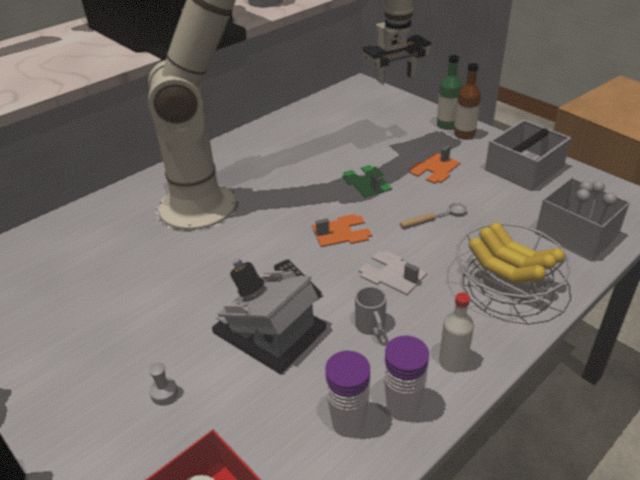

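View pics/top0.png

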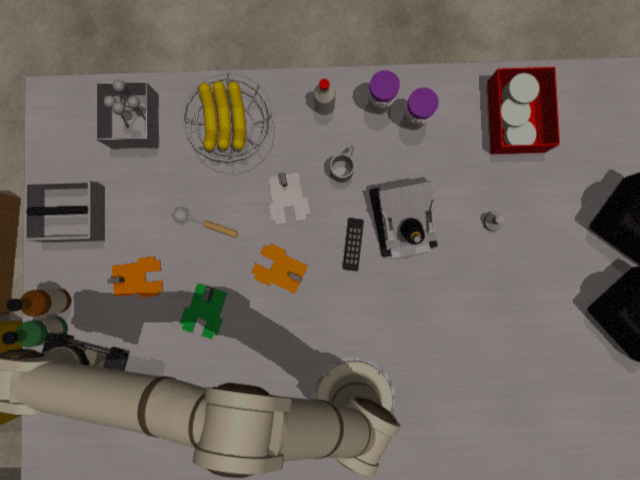

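The silver plate at top (288,198) fits the description (aluminium, grey fin). The orange ones at (137,278) and (279,268) and the green one at (205,310) are look-alikes. I'll confirm with enlarged crops.

Run:
```python
import cv2,numpy as np
t=cv2.imread("pics/top0.png");s=cv2.imread("pics/scene0.png")
a=cv2.resize(t[150:280,250:380],(400,400),interpolation=cv2.INTER_CUBIC)
a=cv2.resize(t[160:240,260:320],(450,600),interpolation=cv2.INTER_CUBIC)
cv2.imwrite("pics/c1.png",a)
cv2.imwrite("pics/c2.png",cv2.resize(t[165:270,360:450],(514,600),interpolation=cv2.INTER_CUBIC))
cv2.imwrite("pics/c3.png",cv2.resize(s[220:380,200:440],(800,533),interpolation=cv2.INTER_CUBIC))
```

```text
(no output)
```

View pics/c1.png

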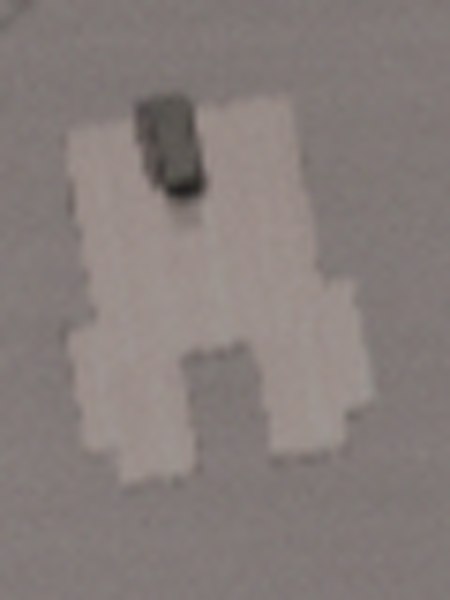

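View pics/c2.png

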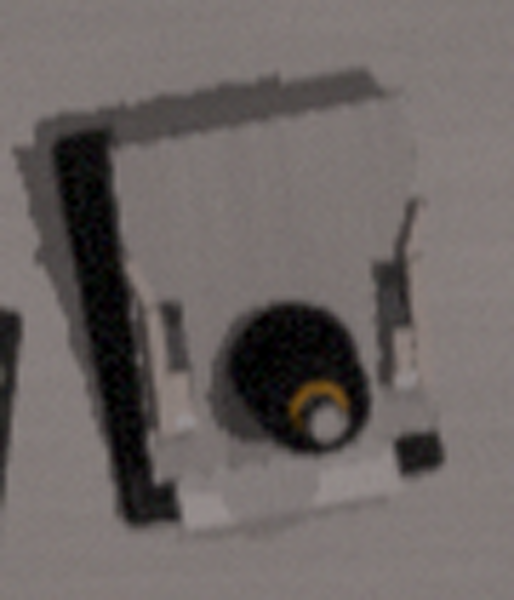

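View pics/c3.png

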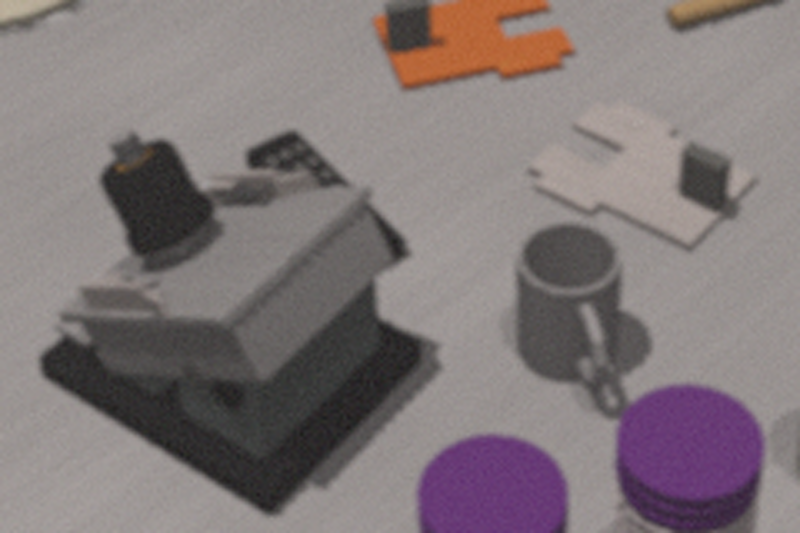

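```bash
cat > h.py <<'E'
import numpy as np,cv2
from scipy.optimize import least_squares,minimize
from scipy.spatial.transform import Rotation as Ro
def load(n): return dict(np.load(n+".npz"))
def pts(d):
    z=d["range_z"].astype(float);v,u=np.mgrid[:480,:640];K=d["camera_matrix"]
    P=np.stack([(u-K[0,2])/K[0,0]*z,(v-K[1,2])/K[1,1]*z,z],-1)
    W=(P-d["t"])@d["R"]; W[z==0]=np.nan
    return W
def proj(d,X):
    c=np.atleast_2d(X)@d["R"].T+d["t"];p=c@d["camera_matrix"].T
    return p[:,:2]/p[:,2:]
def ray(d,uv,z):
    K=d["camera_matrix"];r=np.linalg.inv(K)@np.array([uv[0],uv[1],1.]);r=d["R"].T@r;o=-d["R"].T@d["t"]
    return o+r*(z-o[2])/r[2]
E
python3 - <<'E'
from h import *
for n in("top0","scene0"):
    d=load(n);W=pts(d)
    g=W[...,2]
    if n=="top0":
        sl=[("counter",(300,330),(200,230)),("plate",(193,205),(280,297)),("face",(185,205),(385,425)),("remote",(222,265),(346,360))]
    else: sl=[("plate",(268,280),(385,400)),("face",(290,310),(280,310))]
    for nm,(a,b),(c,e) in sl:
        r=W[a:b,c:e].reshape(-1,3);print(n,nm,np.nanmean(r,0),np.nanstd(r[:,2]),np.isnan(r[:,0]).mean())
        if nm=="face":
            A=np.c_[r[:,:2],np.ones(len(r))];c_,res,_,_=np.linalg.lstsq(A,r[:,2],rcond=None);nn=np.array([-c_[0],-c_[1],1]);nn/=np.linalg.norm(nn);print(nn,c_,np.degrees(np.arccos(nn[2])),np.degrees(np.arctan2(nn[1],nn[0])),np.std(A@c_-r[:,2]))
E
```

```text
top0 counter [0.24606753 0.38897765 0.00266298] 0.004552452129730127 0.005555555555555556
top0 plate [0.57438872 0.17014393 0.00453676] 0.003720004671842568 0.0
top0 face [ 0.55688686 -0.14807529  0.13732748] 0.008685039684479812 0.00625
 ** On entry to DLASCL parameter number  4 had an illegal value
 ** On entry to DLASCL parameter number  4 had an illegal valueTraceback (most recent call last):
  File "<stdin>", line 11, in <module>
    x, resids, rank, s = _umath_linalg.lstsq(a, b, rcond,
                         ~~~~~~~~~~~~~~~~~~~^^^^^^^^^^^^^
                                             signature=signature)
                                             ^^^^^^^^^^^^^^^^^^^^
    raise LinAlgError("SVD did not converge in Linear Least Squares")
numpy.linalg.LinAlgError: SVD did not converge in Linear Least Squares
```

```bash
cat >> h.py <<'E'
def gray(d): return cv2.GaussianBlur(cv2.cvtColor(d["img"],cv2.COLOR_RGB2GRAY).astype(np.float32),(0,0),.7)
def samp(g,p): return cv2.remap(g,p[:,0].astype(np.float32)[None],p[:,1].astype(np.float32)[None],cv2.INTER_LINEAR)[0]
OUT=np.array([(-32,45),(-18,45),(-18,57),(32,57),(32,45),(108,45),(108,-45),(32,-45),(32,-57),(-18,-57),(-18,-45),(-32,-45),(-32,-14),(14,-14),(14,14),(-32,14)])/1000.
def edges(poly,closed=True,step=.0015):
    P=[];N=[]
    n=len(poly)
    for i in range(n if closed else n-1):
        a,b=poly[i],poly[(i+1)%n];L=np.linalg.norm(b-a);k=max(3,int(L/step));s=(np.arange(k)+.5)/k
        P.append(a+(b-a)*s[:,None]);t=(b-a)/L;N.append(np.tile([t[1],-t[0]],(k,1)))
    return np.vstack(P),np.vstack(N)
EP,EN=edges(OUT)
_ar=np.sum(OUT[:,0]*np.roll(OUT[:,1],-1)-OUT[:,1]*np.roll(OUT[:,0],-1))
if _ar<0: EN=-EN   # outward normals
def platescore(T,views,h=.003,sel=slice(None)):
    # T: R(3x3),p ; returns signed mean contrast inside-outside
    R,p=T;s=[]
    for d,g in views:
        for z in (.006,):
            i=np.c_[EP-h*EN,np.full(len(EP),z)]@R.T+p
            o=np.c_[EP+h*EN,np.full(len(EP),z)]@R.T+p
            s.append(np.mean(samp(g,proj(d,i))[sel]-samp(g,proj(d,o))[sel]))
    return s
def Rz(a): return Ro.from_euler('z',a).as_matrix()
E
python3 - <<'E'
from h import *
T=load("top0");S=load("scene0")
VT=(T,gray(T));VS=(S,gray(S))
# initial: fork gap end ~ crop (215,345)/7.5+(260,160)
a=ray(T,(260+215/7.5,160+345/7.5),.006);b=ray(T,(260+185/7.5,160+110/7.5),.006)
print(a,b); y0=np.arctan2(*(b-a)[1::-1]);print(np.degrees(y0))
for views in([VT],[VS],[VT,VS]):
  best=None
  for dy in np.radians([-8,-4,0,4,8]):
   for s in(-.006,0,.006):
    x0=np.array([a[0]-.014+s,a[1],y0+dy])
    f=lambda x:-sum(platescore((Rz(x[2]),np.array([x[0],x[1],0])),views))
    r=minimize(f,x0,method="Nelder-Mead",options=dict(initial_simplex=x0+np.vstack([np.zeros(3),np.diag([.006,.006,.06])]),xatol=1e-5,fatol=1e-4))
    if best is None or r.fun<best.fun:best=r
  print(best.x,np.degrees(best.x[2]),best.fun)
# stud tip: from images
E
```

```text
[0.55224314 0.16863421 0.006     ] [0.64426053 0.17807744 0.006     ]
5.859432093490367
[0.53871618 0.16746691 0.14110863] 8.084928826101645 -14.516733169555664
[0.53922312 0.17004884 0.15006042] 8.597828782959311 -13.221464157104492
[0.53906892 0.16884764 0.14721755] 8.4349444370064 -26.09760284423828
```

Run:
```python
from h import *
T=load("top0");S=load("scene0")
VT=(T,gray(T));VS=(S,gray(S))
th=np.radians(30)
def Rb(yaw): return Rz(yaw)@np.array([[np.cos(th),0,-np.sin(th)],[0,1,0],[np.sin(th),0,np.cos(th)]])
# depth plane, with outlier rejection
for d,(a,b),(c,e) in((T,(187,206),(384,428)),(S,(283,318),(262,308))):
    r=pts(d)[a:b,c:e].reshape(-1,3);r=r[~np.isnan(r[:,0])]
    A=np.c_[r[:,:2],np.ones(len(r))]
    f=least_squares(lambda k:A@k-r[:,2],[.5,0,0],loss="soft_l1",f_scale=.004).x
    print("plane",f,"slope",np.degrees(np.arctan(np.hypot(f[0],f[1]))),"yaw",np.degrees(np.arctan2(f[1],f[0])))
# face edges
poly=np.array([(65,70),(115,70),(115,-70),(65,-70)])/1000.
P,N=edges(poly,closed=False,step=.001); 
N=np.where((N*(P-[.05,0])).sum(1,keepdims=True)<0,-N,N)
tipT=np.array([360+327/5.714,165+421/5.714]); tipS=np.array([200+128/3.333,220+140/3.333])
for nm,views in(("T",[VT]),("S",[VS]),("TS",[VT,VS])):
  def f(x):
    R=Rb(x[2]);p=np.array([x[0],x[1],.095]);s=0
    for d,g in views:
        i=np.c_[P-.003*N,0*P[:,0]]@R.T+p;o=np.c_[P+.003*N,0*P[:,0]]@R.T+p
        s+=np.abs((samp(g,proj(d,i))-samp(g,proj(d,o)))).mean()
    return -s
  best=None
  for yy in np.radians([4,8,12]):
   for dx in(.47,.485,.50):
    for dy in(-.155,-.147,-.139):
     x0=np.array([dx,dy,yy])
     r=minimize(f,x0,method="Nelder-Mead",options=dict(initial_simplex=x0+np.vstack([np.zeros(3),np.diag([.006,.006,.06])]),xatol=1e-5,fatol=1e-4))
     if best is None or r.fun<best.fun:best=r
  x=best.x;print(nm,x,np.degrees(x[2]),best.fun)
  tip=Rb(x[2])@[0,0,.088]+[x[0],x[1],.095]
  print(" tip",tip,proj(T,tip),tipT,proj(S,tip),tipS)
# tip triangulated
z=.095+.088*np.cos(th)
print("tip rays",ray(T,tipT,z),ray(S,tipS,z))
```

```text
plane [ 0.54181248  0.08611217 -0.15052027] slope 28.749739035963554 yaw 9.030688451256111
plane [ 0.23579521 -0.13415272 -0.02204496] slope 15.17825242916294 yaw -29.63716723673665
T [ 0.47909284 -0.16244235  0.15786051] 9.044740893176167 -31.675609588623047
 tip [ 0.43563994 -0.1693594   0.17121024] [[416.52343836 239.04902976]] [417.22786139 238.67868393] [[234.93580907 259.62159259]] [238.40384038 262.00420042]
S [ 0.53808974 -0.1738301   0.14136295] 8.099500575513392 -20.964624404907227
 tip [ 0.49452864 -0.18002937  0.17121024] [[419.74227932 216.17643416]] [417.22786139 238.67868393] [[248.20744872 275.4876771 ]] [238.40384038 262.00420042]
TS [ 0.48064377 -0.16386034  0.17543325] 10.05158508441718 -46.6391487121582
 tip [ 0.43731912 -0.17153987  0.17121024] [[417.34515983 238.37414995]] [417.22786139 238.67868393] [[234.58633364 260.48363053]] [238.40384038 262.00420042]
tip rays [ 0.4365427  -0.17120695  0.17121024] [ 0.44693179 -0.16882827  0.17121024]
```

```bash
cat >> h.py <<'E'
th=np.radians(30)
def Rb(yaw): return Rz(yaw)@np.array([[np.cos(th),0,-np.sin(th)],[0,1,0],[np.sin(th),0,np.cos(th)]])
def crop(d,u0,v0,w,h,k): return cv2.resize(d["img"][v0:v0+h,u0:u0+w,::-1],None,fx=k,fy=k,interpolation=cv2.INTER_CUBIC),(u0,v0,k)
def draw(im,d,X,o,col=(0,255,0),closed=False):
    u0,v0,k=o;p=(proj(d,X)-[u0,v0]+.5)*k-.5
    cv2.polylines(im,[np.round(p*16).astype(np.int32)],closed,col,1,cv2.LINE_AA,4)
def drawbed(im,d,o,yaw,p):
    R=Rb(yaw)
    q=lambda L:np.array(L,float)/1000@R.T+p
    draw(im,d,q([(-60,70,0),(115,70,0),(115,-70,0),(-60,-70,0)]),o,closed=True)
    for s in(1,-1):
        draw(im,d,q([(-26,s*58.5,18),(40,s*58.5,18)]),o,(0,0,255))
        draw(im,d,q([(-26,s*66,18),(40,s*66,18)]),o,(255,0,255))
    c=[(8.5*np.cos(t),8.5*np.sin(t),88) for t in np.linspace(0,2*np.pi,24)]
    draw(im,d,q(c),o,(255,255,0),True)
E
python3 - <<'E'
from h import *
T=load("top0");S=load("scene0")
for nm,d,r in(("T",T,(360,165,90,105,5.7)),("S",S,(205,250,125,120,5))):
    im,o=crop(d,*r);drawbed(im,d,o,np.radians(9.3),np.array([.4795,-.163,.095]));cv2.imwrite(f"pics/ov{nm}.png",im)
E
```

```text
(no output)
```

View pics/ovT.png

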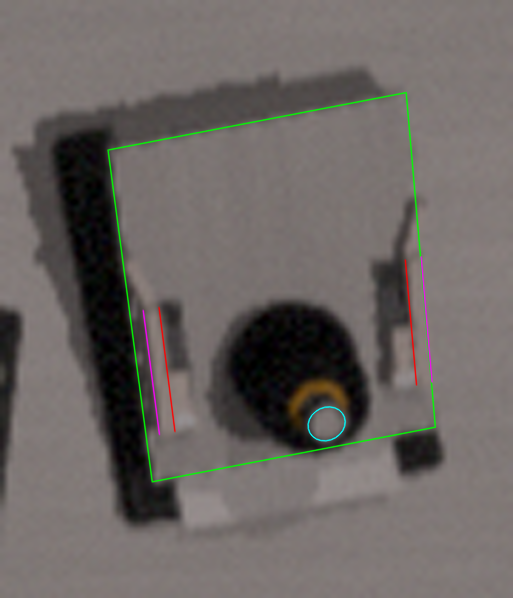

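View pics/ovS.png

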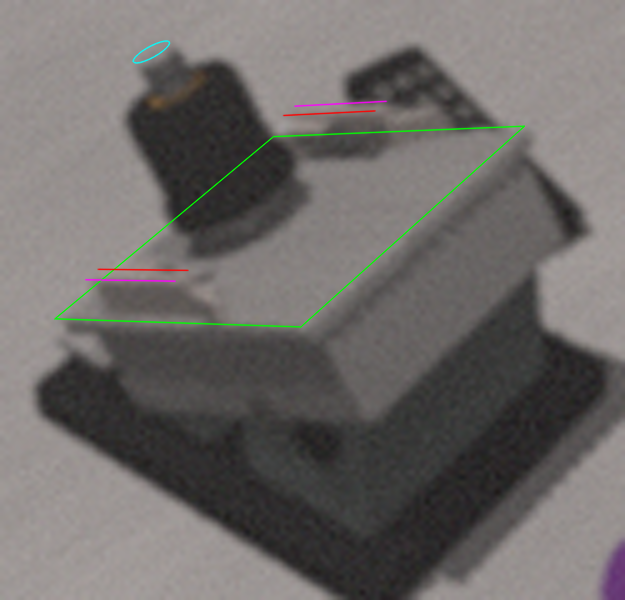

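Run:
```python
from h import *
T=load("top0");S=load("scene0")
im,o=crop(S,130,340,70,80,7);cv2.imwrite("pics/tamS.png",im)
a=np.zeros((600,800,3),np.uint8)
def put(d,u,v,w,h,x,y,k):
    im,_=crop(d,u,v,w,h,k);im=im[:600-y,:800-x];a[y:y+im.shape[0],x:x+im.shape[1]]=im
put(S,140,355,50,60,0,0,6);put(T,470,195,50,50,300,0,6)
put(S,265,255,60,50,0,370,4);put(T,335,210,40,70,620,0,4);put(S,345,280,50,70,300,320,4);put(T,320,140,45,50,520,320,4)
cv2.imwrite("pics/cmp.png",a)
```

```text
(no output)
```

View pics/cmp.png

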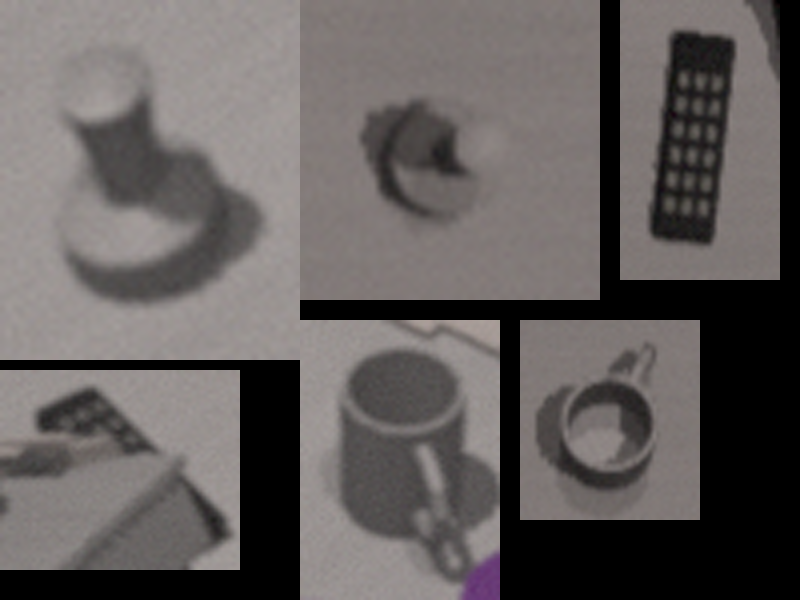

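Run:
```python
from h import *
T=load("top0");S=load("scene0")
for n,t,s,z in(("pitcher",(342.5,167),(370.5,296.3),.085),("tamper",(500.5,218),(156.7,369.2),.077),("foot",(490.5,222),(140+138/6,355+225/6),.01),
 ("redcap",(324,84),(462,299),.15)):
    print(n,ray(T,t,z),ray(S,s,z))
for d in(T,S): print("cam",-d["R"].T@d["t"])
# depth at tip
W=pts(S);print(W[255:268:2,234:246:2].round(3).reshape(-1,3)[:60])
```

```text
pitcher [0.64602246 0.01216682 0.085     ] [0.65435508 0.01542304 0.085     ]
tamper [ 0.49277916 -0.41777176  0.077     ] [ 0.49110812 -0.41443101  0.077     ]
foot [ 0.48849686 -0.41016158  0.01      ] [ 0.49457257 -0.41761156  0.01      ]
redcap [0.85868585 0.05694706 0.15      ] [0.83252015 0.0886898  0.15      ]
cam [0.34916197 0.06534634 1.57723112]
cam [ 1.29508049 -0.68668314  1.02845868]
[[ 0.247 -0.056 -0.001]
 [ 0.249 -0.052 -0.003]
 [ 0.253 -0.048 -0.002]
 [ 0.258 -0.045 -0.001]
 [ 0.266 -0.045  0.003]
 [ 0.271 -0.042  0.004]
 [ 0.252 -0.061 -0.002]
 [ 0.258 -0.058  0.   ]
 [ 0.259 -0.053 -0.002]
 [ 0.265 -0.051  0.   ]
 [ 0.264 -0.045 -0.004]
 [ 0.276 -0.046  0.003]
 [ 0.261 -0.067  0.001]
 [ 0.266 -0.064  0.002]
 [ 0.44  -0.164  0.172]
 [ 0.442 -0.161  0.172]
 [ 0.27  -0.049 -0.005]
 [ 0.276 -0.047 -0.002]
 [ 0.436 -0.172  0.17 ]
 [ 0.44  -0.17   0.17 ]
 [ 0.445 -0.168  0.172]
 [ 0.449 -0.166  0.173]
 [ 0.279 -0.056 -0.002]
 [ 0.281 -0.051 -0.004]
 [ 0.443 -0.177  0.171]
 [ 0.446 -0.175  0.172]
 [ 0.448 -0.171  0.17 ]
 [ 0.45  -0.167  0.169]
 [ 0.449 -0.162  0.165]
 [ 0.439 -0.151  0.152]
 [ 0.44  -0.176  0.163]
 [ 0.449 -0.177  0.169]
 [ 0.45  -0.173  0.168]
 [ 0.45  -0.168  0.164]
 [ 0.451 -0.164  0.162]
 [ 0.452 -0.159  0.16 ]
 [ 0.286 -0.085  0.001]
 [ 0.444 -0.175  0.159]
 [ 0.448 -0.172  0.16 ]
 [ 0.456 -0.172  0.165]
 [ 0.454 -0.166  0.16 ]
 [ 0.459 -0.164  0.162]]
```

```bash
cat >> h.py <<'E'
def go(Rg,pg):
    from station import manip
    s=manip.sense();R=Ro.from_quat(s["tcp_rot"]).as_matrix()
    rv=np.degrees(Ro.from_matrix(R.T@Rg).as_rotvec())
    print("t",round(s["time"],2),"pos",s["ee_pos"].round(4),"F",s["ft_force"].round(1),"gap",round(s["finger_gap"],4))
    print("shift now-axes mm",((pg-s["ee_pos"])@R*1000).round(1),"after-turn axes mm",((pg-s["ee_pos"])@Rg*1000).round(1),"turn deg",rv.round(2))
def tool(Rp,flip):
    # tool aligned with frame Rp: x=-z, y=+-y
    y=Rp[:,1]*(1 if not flip else -1);x=-Rp[:,2];return np.c_[x,y,np.cross(x,y)]
E
python3 - <<'E'
from h import *
from station import manip
s=manip.sense();print(Ro.from_quat(s["tcp_rot"]).as_matrix().round(3))
Rp=Rz(np.radians(8.4));p=np.array([.539,.168,0])
for fl in(0,1):
    go(tool(Rp,fl),p+Rp@[.09,0,.120])
    print("bed");go(tool(Rb(np.radians(9.3)),fl),np.array([.4795,-.163,.095])+Rb(np.radians(9.3))@[.09+.09,0,.06])
E
```

```text
[[-0.001  0.275  0.961]
 [-0.002  0.961 -0.275]
 [-1.    -0.002 -0.   ]]
t 0.1 pos [0.1788 0.6243 0.2258] F [-1.1 -0.8  0.7] gap 0.0919
shift now-axes mm [ 106.3 -302.2  553.9] after-turn axes mm [ 105.8 -504.   379.7] turn deg [-2.437e+01 -2.000e-02  1.000e-01]
bed
t 0.1 pos [0.1788 0.6243 0.2258] F [-1.1 -0.8  0.7] gap 0.0919
shift now-axes mm [ -10.1 -620.4  619.6] after-turn axes mm [ 138.  -825.5  261.4] turn deg [-24.66 -29.53   6.71]
t 0.1 pos [0.1788 0.6243 0.2258] F [-1.1 -0.8  0.7] gap 0.0919
shift now-axes mm [ 106.3 -302.2  553.9] after-turn axes mm [ 105.8  504.  -379.7] turn deg [1.5563e+02 1.3000e-01 3.0000e-02]
bed
t 0.1 pos [0.1788 0.6243 0.2258] F [-1.1 -0.8  0.7] gap 0.0919
shift now-axes mm [ -10.1 -620.4  619.6] after-turn axes mm [ 138.   825.5 -261.4] turn deg [150.06   9.14  40.24]
```

Request:
{"fn": "carry_out", "kwargs": {"deltas": [{"y": -13,"z": 25},{"y": -27.5,"z": 50},{"y": -27.5,"z": 50},{"y": -27.5,"z": 50},{"y": -27.5,"z": 50},{"y": -27.5,"z": 50},{"y": -27.5,"z": 50},{"y": -27.5,"z": 50},{"y": -27.5,"z": 50},{"y": -27.5,"z": 50},{"y": -27.5,"z": 50},{"y": -14,"z": 29},{"x": 30,"ax": -8.1},{"x": 35,"ax": -8.1},{"x": 35,"ax": -8.1},{},{}]}}

```text
validation failed for argument at $.de...
```

Run:
```python
from h import *
from station import manip
d=manip.snapshot("top");s=manip.snapshot("scene");np.savez("top1.npz",**d);np.savez("scene1.npz",**s)
q=manip.sense();print(q["ee_pos"],Ro.from_quat(q["tcp_rot"]).as_matrix().round(3),q["joint_pos"].round(2))
print(proj(d,q["ee_pos"]),proj(s,q["ee_pos"]))
a=np.zeros((480,800,3),np.uint8)
im,o=crop(d,240,130,100,120,4);draw(im,d,q["ee_pos"]+np.array([[-.005,0,0],[.005,0,0],[0,0,0],[0,.005,0],[0,-.005,0]]),o);a[:480,:400]=im
im,o=crop(s,350,180,100,120,4);draw(im,s,q["ee_pos"]+np.array([[-.005,0,0],[.005,0,0],[0,0,0],[0,.005,0],[0,-.005,0]]),o);a[:480,400:]=im
cv2.imwrite("pics/g1.png",a)
Rp=Rz(np.radians(8.4));p=np.array([.539,.168,0])
go(tool(Rp,0),p+Rp@[.09,0,.012])
```

```text
[0.17877794 0.62449574 0.22606883] [[-0.     0.275  0.961]
 [-0.001  0.961 -0.275]
 [-1.    -0.001 -0.   ]] [-1.03  0.5  -0.43  1.55  0.22  1.14 -0.21]
[[100.5170635  351.24531739]] [[395.16098016  78.90218986]]
t 0.2 pos [0.1788 0.6245 0.2261] F [-0.  -0.4  0.4] gap 0.0919
shift now-axes mm [ 214.4 -302.3  553.9] after-turn axes mm [ 214.1 -504.2  379.7] turn deg [-2.437e+01 -2.000e-02  7.000e-02]
```

View pics/g1.png

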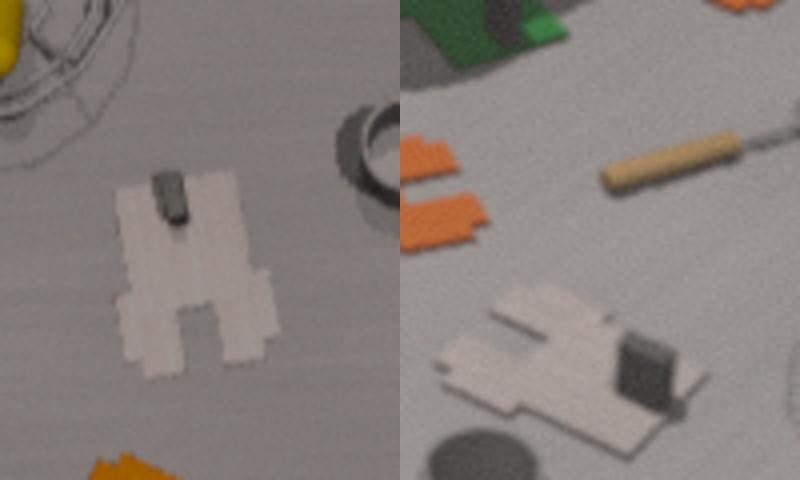

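The call was refused, probably because of the empty rows, so the arm hasn't moved. I'll retry with every row filled in.

Request:
{"fn": "carry_out", "kwargs": {"deltas": [{"y": -13,"z": 25},{"y": -27.5,"z": 50},{"y": -27.5,"z": 50},{"y": -27.5,"z": 50},{"y": -27.5,"z": 50},{"y": -27.5,"z": 50},{"y": -27.5,"z": 50},{"y": -27.5,"z": 50},{"y": -27.5,"z": 50},{"y": -27.5,"z": 50},{"y": -27.5,"z": 50},{"y": -14,"z": 29},{"x": 30,"ax": -8.1},{"x": 35,"ax": -8.1},{"x": 35,"ax": -8.1},{"x": 0},{"x": 0}]}}

```text
validation failed for argument at $.de...
```

Request:
{"fn": "carry_out", "kwargs": {"deltas": [{"x": 0,"y": -13,"z": 25,"ax": 0,"ay": 0,"az": 0,"hand": 0},{"x": 0,"y": -27.5,"z": 50,"ax": 0,"ay": 0,"az": 0,"hand": 0}]}}

```text
time: 0.45
ee_pos: [0.2375, 0.5664, 0.2265]
tcp_rot: [0.097, 0.701, -0.096, 0.7]
ft_force: [1.5, 0.0, 0.6]
finger_gap: 0.0919
```

Request:
{"fn": "carry_out", "kwargs": {"deltas": [{"x": 0,"y": -27.5,"z": 50,"ax": 0,"ay": 0,"az": 0,"hand": 0},{"x": 0,"y": -27.5,"z": 50,"ax": 0,"ay": 0,"az": 0,"hand": 0},{"x": 0,"y": -27.5,"z": 50,"ax": 0,"ay": 0,"az": 0,"hand": 0},{"x": 0,"y": -27.5,"z": 50,"ax": 0,"ay": 0,"az": 0,"hand": 0},{"x": 0,"y": -27.5,"z": 50,"ax": 0,"ay": 0,"az": 0,"hand": 0},{"x": 0,"y": -27.5,"z": 50,"ax": 0,"ay": 0,"az": 0,"hand": 0},{"x": 0,"y": -27.5,"z": 50,"ax": 0,"ay": 0,"az": 0,"hand": 0},{"x": 0,"y": -27.5,"z": 50,"ax": 0,"ay": 0,"az": 0,"hand": 0},{"x": 0,"y": -27.5,"z": 50,"ax": 0,"ay": 0,"az": 0,"hand": 0},{"x": 0,"y": -14,"z": 29,"ax": 0,"ay": 0,"az": 0,"hand": 0},{"x": 30,"y": 0,"z": 0,"ax": -8.1,"ay": 0,"az": 0,"hand": 0},{"x": 35,"y": 0,"z": 0,"ax": -8.1,"ay": 0,"az": 0,"hand": 0},{"x": 35,"y": 0,"z": 0,"ax": -8.1,"ay": 0,"az": 0,"hand": 0},{"x": 0,"y": 0,"z": 0,"ax": 0,"ay": 0,"az": 0,"hand": 0},{"x": 0,"y": 0,"z": 0,"ax": 0,"ay": 0,"az": 0,"hand": 0}]}}

```text
time: 2.33
ee_pos: [0.6291, 0.1825, 0.1278]
tcp_rot: [-0.05, 0.705, 0.051, 0.706]
ft_force: [-0.9, -0.5, 0.6]
finger_gap: 0.0921
```

```bash
cat > look.py <<'E'
from h import *
from station import manip
def look(tag,rt,rs,k=4):
    d=manip.snapshot("top");s=manip.snapshot("scene");np.savez(f"top{tag}.npz",**d);np.savez(f"scene{tag}.npz",**s)
    q=manip.sense();print(q["ee_pos"],q["joint_pos"].round(2),"F",q["ft_force"].round(1))
    X=q["ee_pos"]+np.array([[-.005,0,0],[.005,0,0],[0,0,0],[0,.005,0],[0,-.005,0]])
    ims=[]
    for c,r in((d,rt),(s,rs)):
        im,o=crop(c,*r,k);draw(im,c,X,o);ims.append(im)
    h=max(i.shape[0] for i in ims);ims=[cv2.copyMakeBorder(i,0,h-i.shape[0],0,0,cv2.BORDER_CONSTANT) for i in ims]
    cv2.imwrite(f"pics/g{tag}.png",np.hstack(ims));return d,s,q
E
python3 - <<'E'
from look import *
look("1",(240,130,100,120),(350,180,100,120))
Rp=Rz(np.radians(8.4));p=np.array([.539,.168,0])
go(tool(Rp,0),p+Rp@[.09,0,.012])
E
```

```text
[0.62968424 0.18273084 0.12880134] [-0.11  0.59 -0.3   1.62  0.2   0.95  1.24] F [ 0.9 -0.   0.3]
t 2.42 pos [0.6297 0.1827 0.1288] F [ 0.9 -0.   0.3] gap 0.0919
shift now-axes mm [116.8  -1.4  -2.2] after-turn axes mm [116.8  -1.3  -1.9] turn deg [-0.17  0.18 -0.03]
```

View pics/g1.png

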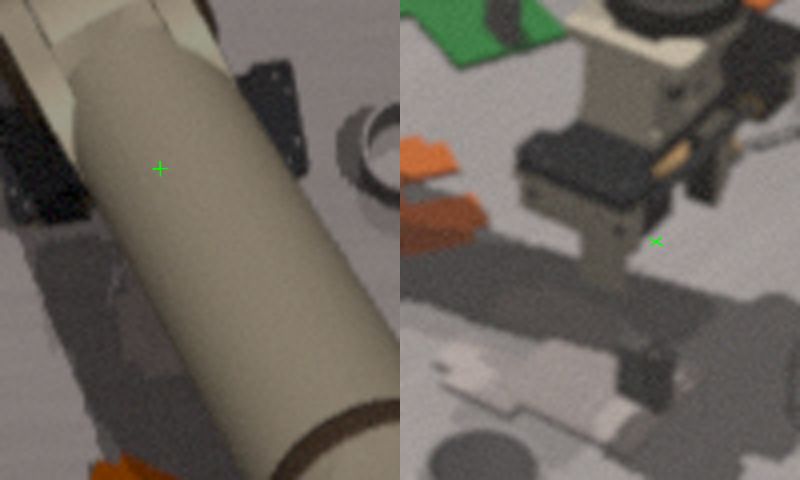

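Request:
{"fn": "carry_out", "kwargs": {"deltas": [{"x": 20,"y": -0.5,"z": -1,"ax": 0,"ay": 0,"az": 0,"hand": 0},{"x": 40,"y": -0.8,"z": -1,"ax": 0,"ay": 0,"az": 0,"hand": 0},{"x": 35,"y": 0,"z": 0,"ax": 0,"ay": 0,"az": 0,"hand": 0},{"x": 18,"y": 0,"z": 0,"ax": 0,"ay": 0,"az": 0,"hand": 0},{"x": 0,"y": 0,"z": 0,"ax": 0,"ay": 0,"az": 0,"hand": 1},{"x": 0,"y": 0,"z": 0,"ax": 0,"ay": 0,"az": 0,"hand": 1},{"x": 0,"y": 0,"z": 0,"ax": 0,"ay": 0,"az": 0,"hand": 1},{"x": 0,"y": 0,"z": 0,"ax": 0,"ay": 0,"az": 0,"hand": 1},{"x": 0,"y": 0,"z": 0,"ax": 0,"ay": 0,"az": 0,"hand": 1},{"x": 0,"y": 0,"z": 0,"ax": 0,"ay": 0,"az": 0,"hand": 1}]}}

```text
time: 3.68
ee_pos: [0.6266, 0.1806, 0.0139]
tcp_rot: [-0.051, 0.705, 0.051, 0.705]
ft_force: [-0.0, -0.4, 0.7]
finger_gap: 0.0365
```

Run:
```python
from look import *
look("2",(240,130,100,120),(350,180,100,120))
Rp=Rz(np.radians(8.4));p=np.array([.539,.168,0])
go(tool(Rp,0),p+Rp@[.09,0,.012])
```

```text
[0.6265625  0.18053021 0.01375161] [-0.13  0.74 -0.26  1.67  0.26  0.76  1.2 ] F [ 0.4 -0.  -0.1]
t 3.77 pos [0.6266 0.1805 0.0138] F [ 0.4 -0.  -0.1] gap 0.0285
shift now-axes mm [1.8 0.4 1.5] after-turn axes mm [1.8 0.4 1.5] turn deg [-0.07 -0.   -0.  ]
```

View pics/g2.png

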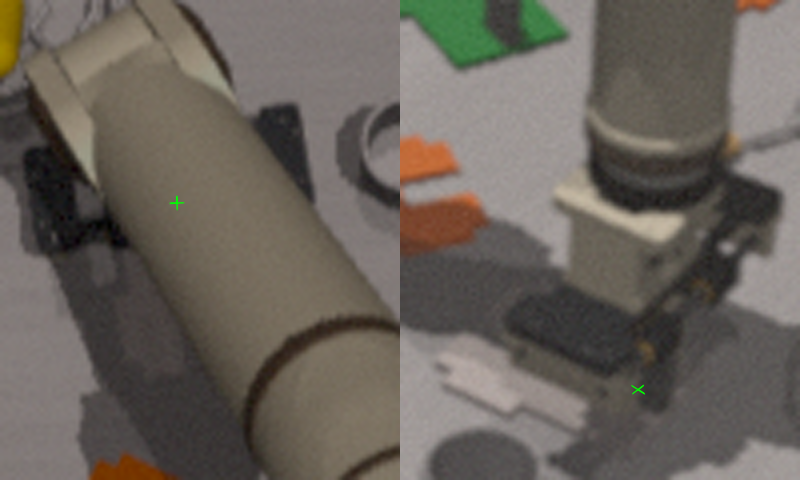

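Request:
{"fn": "carry_out", "kwargs": {"deltas": [{"x": 0,"y": 0,"z": 0,"ax": 0,"ay": 0,"az": 0,"hand": 1},{"x": 0,"y": 0,"z": 0,"ax": 0,"ay": 0,"az": 0,"hand": 1},{"x": 0,"y": 0,"z": 0,"ax": 0,"ay": 0,"az": 0,"hand": 1},{"x": 0,"y": 0,"z": 0,"ax": 0,"ay": 0,"az": 0,"hand": 1}]}}

```text
time: 4.28
ee_pos: [0.6265, 0.1808, 0.0137]
tcp_rot: [-0.051, 0.705, 0.051, 0.705]
ft_force: [-0.5, 0.6, -0.2]
finger_gap: 0.0136
```

```bash
cat >> h.py <<'E'
GX=.0885;GZ=.0137   # TCP in plate frame
def tgt(yaw,b,s,h,lat=0):
    R=Rb(yaw);return tool(R,0),b+R@[GX+s,lat,GZ+h]
E
python3 - <<'E'
from h import *
R,p=tgt(np.radians(9.3),np.array([.4795,-.163,.095]),.095,.06);print(p);go(R,p)
E
```

```text
[ 0.5999612  -0.14327372  0.25057607]
t 4.28 pos [0.6265 0.1808 0.0137] F [-0.5  0.6 -0.2] gap 0.0136
shift now-axes mm [-237.  -316.7  -73.2] after-turn axes mm [-244.4 -315.5   50.4] turn deg [ -0.95 -30.     0.24]
```

Request:
{"fn": "carry_out", "kwargs": {"deltas": [{"x": -10,"y": 0,"z": 0,"ax": 0,"ay": 0,"az": 0,"hand": 1},{"x": -30,"y": 0,"z": 0,"ax": 0,"ay": 0,"az": 0,"hand": 1},{"x": -45,"y": 0,"z": 0,"ax": 0,"ay": 0,"az": 0,"hand": 1},{"x": -45,"y": 0,"z": 0,"ax": 0,"ay": 0,"az": 0,"hand": 1},{"x": -45,"y": -20,"z": 0,"ax": 0,"ay": 0,"az": 0,"hand": 1},{"x": -40,"y": -35,"z": -5,"ax": 0,"ay": 0,"az": 0,"hand": 1},{"x": -30,"y": -45,"z": -10,"ax": 0,"ay": 0,"az": 0,"hand": 1},{"x": 0,"y": -45,"z": -12,"ax": 0,"ay": 0,"az": 0,"hand": 1},{"x": 0,"y": -45,"z": -12,"ax": 0,"ay": 0,"az": 0,"hand": 1},{"x": 0,"y": -45,"z": -12,"ax": 0,"ay": 0,"az": 0,"hand": 1},{"x": 0,"y": -45,"z": -12,"ax": 0,"ay": 0,"az": 0,"hand": 1},{"x": 0,"y": -36,"z": -10,"ax": 0,"ay": 0,"az": 0,"hand": 1},{"x": 0,"y": 0,"z": 0,"ax": 0,"ay": 0,"az": 0,"hand": 1}]}}

```text
time: 5.9
ee_pos: [0.5987, -0.1483, 0.2589]
tcp_rot: [-0.05, 0.706, 0.048, 0.705]
ft_force: [0.5, 0.0, -2.5]
finger_gap: 0.0138
```

Run:
```python
from look import *
look("3",(350,90,100,150),(230,160,100,150))
go(*tgt(np.radians(9.3),np.array([.4795,-.163,.095]),.095,.06))
```

```text
[ 0.59979913 -0.14278423  0.25896744] [ 0.37  0.39 -0.24  1.61  0.1   1.15  1.83] F [ 0.2  0.2 -2.6]
t 6.0 pos [ 0.5998 -0.1428  0.259 ] F [ 0.2  0.2 -2.6] gap 0.014
shift now-axes mm [ 8.4 -0.5  0.1] after-turn axes mm [ 7.3 -0.5 -4.1] turn deg [ -1.02 -30.     0.24]
```

View pics/g3.png

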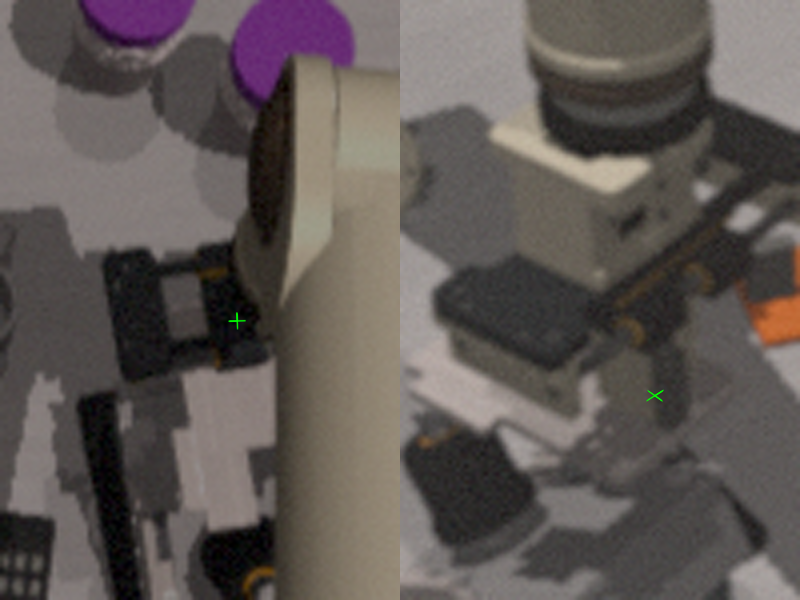

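Request:
{"fn": "carry_out", "kwargs": {"deltas": [{"x": 0,"y": 0,"z": 0,"ax": 0,"ay": -7.5,"az": 0,"hand": 1},{"x": 0,"y": 0,"z": 0,"ax": -0.5,"ay": -7.5,"az": 0.1,"hand": 1},{"x": 0,"y": 0,"z": 0,"ax": -0.5,"ay": -7.5,"az": 0.1,"hand": 1},{"x": 0,"y": 0,"z": 0,"ax": 0,"ay": -7.5,"az": 0,"hand": 1},{"x": 0,"y": 0,"z": 0,"ax": 0,"ay": 0,"az": 0,"hand": 1},{"x": 0,"y": 0,"z": 0,"ax": 0,"ay": 0,"az": 0,"hand": 1}]}}

```text
time: 6.75
ee_pos: [0.6012, -0.1417, 0.2598]
tcp_rot: [-0.042, 0.498, 0.071, 0.863]
ft_force: [1.2, 0.2, -1.9]
finger_gap: 0.0141
```

Run:
```python
from look import *
look("4",(350,130,100,150),(210,180,100,150))
go(*tgt(np.radians(9.3),np.array([.4795,-.163,.095]),.095,.03))
```

```text
[ 0.60201629 -0.14162473  0.2600085 ] [ 0.66  0.16 -0.37  2.04 -0.36  0.51  2.33] F [ 0.7  0.7 -2. ]
t 6.85 pos [ 0.602  -0.1416  0.26  ] F [ 0.7  0.7 -2. ] gap 0.0137
shift now-axes mm [37.  -1.3 -6.7] after-turn axes mm [37.  -1.3 -6.7] turn deg [ 0.21  0.04 -0.01]
```

View pics/g4.png

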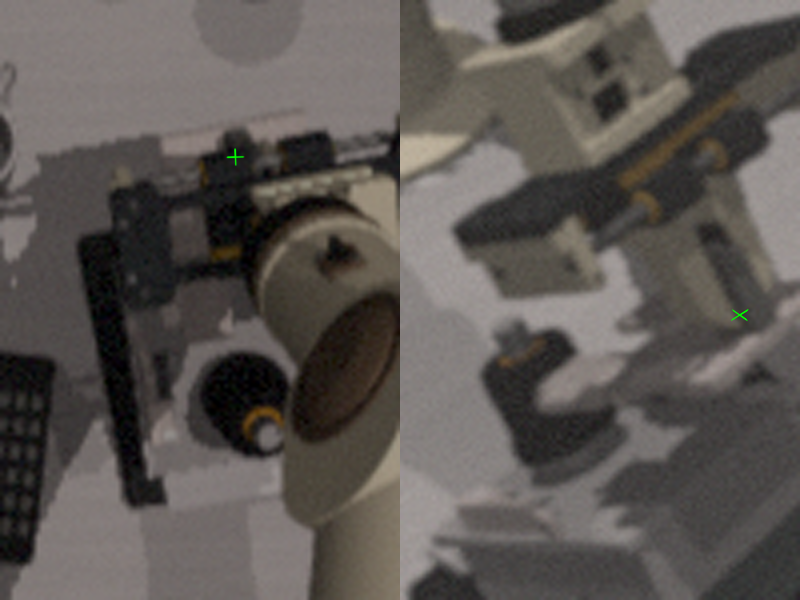

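```bash
cat >> look.py <<'E'
def overlay(tag,q,rt,rs,k,yaw,b,out):
    d,s=load("top"+tag),load("scene"+tag)
    R=Ro.from_quat(q["tcp_rot"]).as_matrix();Rp=np.c_[R[:,2],R[:,1],-R[:,0]]
    p=q["ee_pos"]-Rp@[GX,0,GZ]
    ims=[]
    for c,r in((d,rt),(s,rs)):
        im,o=crop(c,*r,k);drawbed(im,c,o,yaw,b)
        for z in(0,.006): draw(im,c,np.c_[OUT,np.full(len(OUT),z)]@Rp.T+p,o,(0,200,255),True)
        ims.append(im)
    h=max(i.shape[0] for i in ims);ims=[cv2.copyMakeBorder(i,0,h-i.shape[0],0,0,cv2.BORDER_CONSTANT) for i in ims]
    cv2.imwrite(out,np.hstack(ims))
    Rbb=Rb(yaw);print("plate in bed mm",(Rbb.T@(p-b)*1000).round(1),"rot",np.degrees(Ro.from_matrix(Rbb.T@Rp).as_rotvec()).round(2))
E
python3 - <<'E'
from look import *
overlay("4",manip.sense(),(365,150,80,120),(210,230,110,120),4.2,np.radians(9.3),np.array([.4795,-.163,.095]),"pics/o4.png")
E
```

```text
plate in bed mm [101.7   1.   67. ] rot [ 0.01 -0.04  0.21]
```

View pics/o4.png

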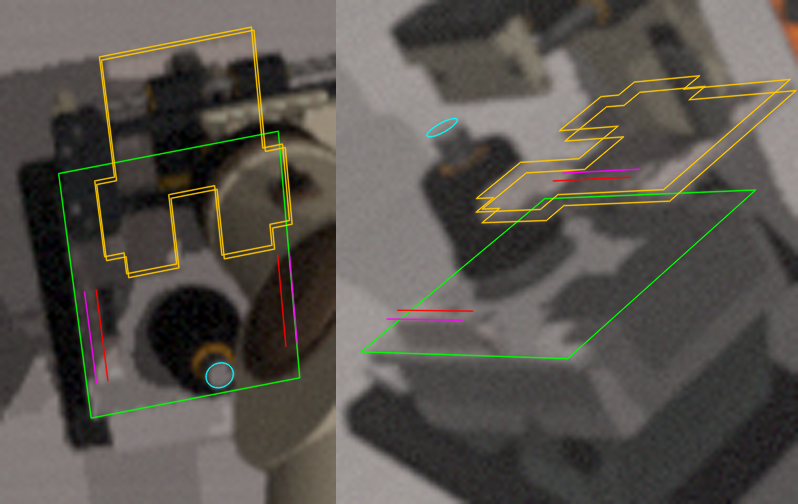

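Run:
```python
from look import *
for n,r in(("scene4",(225,245,100,75)),("top4",(365,145,80,100))):
    d=load(n);d["img"]=np.clip(d["img"].astype(float)*1.6,0,255).astype(np.uint8)
    im,o=crop(d,*r,8 if n[0]=="s" else 6)
    q=manip.sense();R=Ro.from_quat(q["tcp_rot"]).as_matrix();Rp=np.c_[R[:,2],R[:,1],-R[:,0]];p=q["ee_pos"]-Rp@[GX,0,GZ]
    if n[0]=="s":draw(im,d,np.c_[OUT,np.full(len(OUT),.006)]@Rp.T+p,o,(0,200,255),True)
    cv2.imwrite("pics/e_"+n+".png",im)
```

```text
(no output)
```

View pics/e_scene4.png

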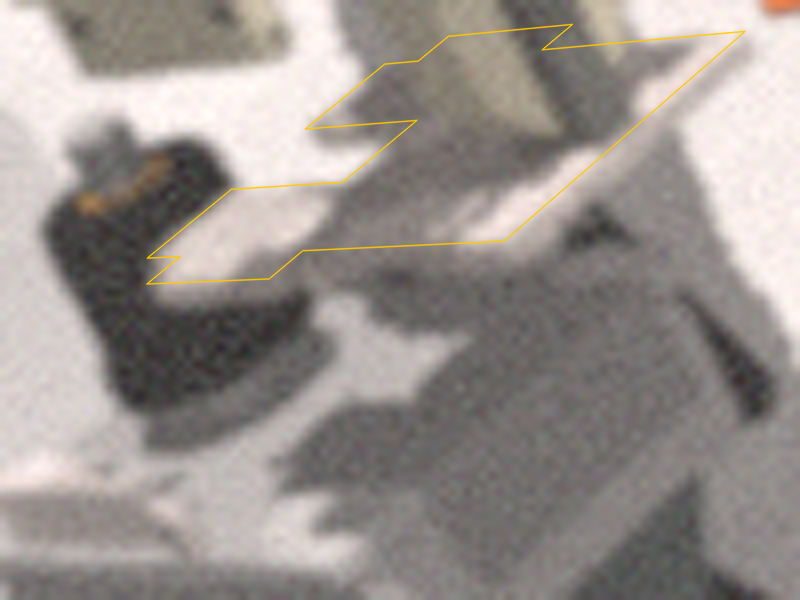

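View pics/e_top4.png

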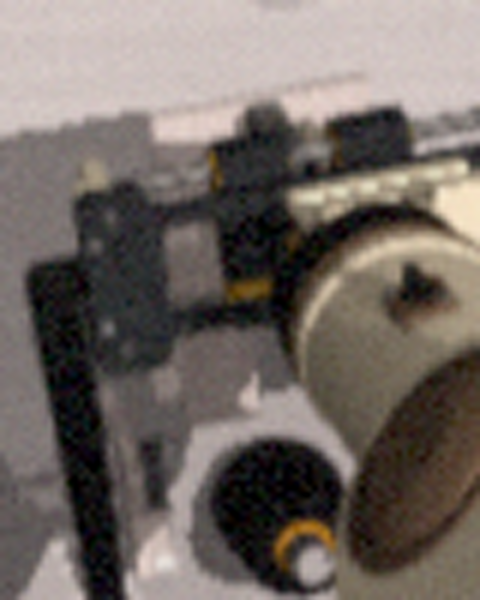

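```bash
cat > fit4.py <<'E'
from look import *
def platefit(n,q,sel,h=.0025):
    d=load(n);v=[(d,gray(d))]
    R=Ro.from_quat(q["tcp_rot"]).as_matrix();Rp=np.c_[R[:,2],R[:,1],-R[:,0]];p=q["ee_pos"]-Rp@[GX,0,GZ]
    f=lambda x:-abs(platescore((Rp@Rz(x[2]),p+Rp@[x[0],x[1],0]),v,h,sel)[0])
    best=None
    for a in(-.005,0,.005):
        for b in(-.004,0,.004):
            x0=np.array([a,b,0.]);r=minimize(f,x0,method="Nelder-Mead",options=dict(initial_simplex=x0+np.vstack([np.zeros(3),np.diag([.003,.003,.02])]),xatol=1e-5,fatol=1e-4))
            if abs(r.x[0])<.012 and abs(r.x[1])<.012 and(best is None or r.fun<best.fun):best=r
    print(n,"plate dx,dy mm",(best.x[:2]*1000).round(1),"yaw",np.degrees(best.x[2]).round(1),best.fun)
E
python3 - <<'E'
from fit4 import *
q=manip.sense()
back=(EP[:,0]>.107)|((EP[:,0]>.098)&(abs(EP[:,1]-.045)<1e-4)); back&=EP[:,1]>-.03
platefit("top4",q,back)
right=(EP[:,1]<-.044)&(EP[:,0]<.1);right|=(EP[:,0]<-.031)&(EP[:,1]<-.014)
platefit("scene4",q,right)
E
```

```text
top4 plate dx,dy mm [-2.8 -2.3] yaw -0.1 -4.190054416656494
scene4 plate dx,dy mm [ 0.7 -2.9] yaw 1.6 -16.96792984008789
```

```bash
sed -i '$a B=np.array([.482,-.1605,.095]);YAW=np.radians(9.3)' h.py
python3 - <<'E'
from h import *
go(*tgt(YAW,B,.085,.010))
E
```

```text
t 6.85 pos [ 0.602  -0.1416  0.26  ] F [ 0.7  0.7 -2. ] gap 0.0137
shift now-axes mm [ 58.4   0.8 -14.3] after-turn axes mm [ 58.5   0.8 -14.2] turn deg [ 0.21  0.04 -0.01]
```

Request:
{"fn": "carry_out", "kwargs": {"deltas": [{"x": 8,"y": 0.8,"z": -5,"ax": 0.2,"ay": 0,"az": 0,"hand": 1},{"x": 16,"y": 0,"z": -5,"ax": 0,"ay": 0,"az": 0,"hand": 1},{"x": 16,"y": 0,"z": -4,"ax": 0,"ay": 0,"az": 0,"hand": 1},{"x": 12,"y": 0,"z": 0,"ax": 0,"ay": 0,"az": 0,"hand": 1},{"x": 4,"y": 0,"z": 0,"ax": 0,"ay": 0,"az": 0,"hand": 1},{"x": 0,"y": 0,"z": 0,"ax": 0,"ay": 0,"az": 0,"hand": 1},{"x": 0,"y": 0,"z": 0,"ax": 0,"ay": 0,"az": 0,"hand": 1}]}}

```text
time: 7.72
ee_pos: [0.6159, -0.1395, 0.2038]
tcp_rot: [-0.04, 0.498, 0.069, 0.863]
ft_force: [0.0, -0.7, -2.2]
finger_gap: 0.0136
```

Run:
```python
from fit4 import *
d,s,q=look("5",(365,145,80,100),(220,240,100,100))
overlay("5",q,(365,150,80,110),(215,240,100,110),4.4,YAW,B,"pics/o5.png")
go(*tgt(YAW,B,.085,.0))
back=(EP[:,0]>.107)|((EP[:,0]>.098)&(abs(EP[:,1]-.045)<1e-4)); back&=EP[:,1]>-.03
platefit("top5",q,back)
right=(EP[:,1]<-.044)&(EP[:,0]<.1);right|=(EP[:,0]<-.031)&(EP[:,1]<-.014)
platefit("scene5",q,right)
```

```text
[ 0.61584009 -0.13964774  0.20383589] [ 0.64  0.26 -0.37  2.06 -0.36  0.38  2.34] F [ 1.   0.1 -1.5]
plate in bed mm [83.2 -0.9 12.8] rot [-0.08 -0.04 -0.13]
t 7.83 pos [ 0.6158 -0.1396  0.2038] F [ 1.   0.1 -1.5] gap 0.0142
shift now-axes mm [12.8  1.1  1.8] after-turn axes mm [12.8  1.1  1.8] turn deg [-0.13  0.04  0.08]
top5 plate dx,dy mm [ 3.6 -7.7] yaw -1.0 -7.203247547149658
scene5 plate dx,dy mm [3.5 0.4] yaw -0.6 -10.974808692932129
```

View pics/o5.png

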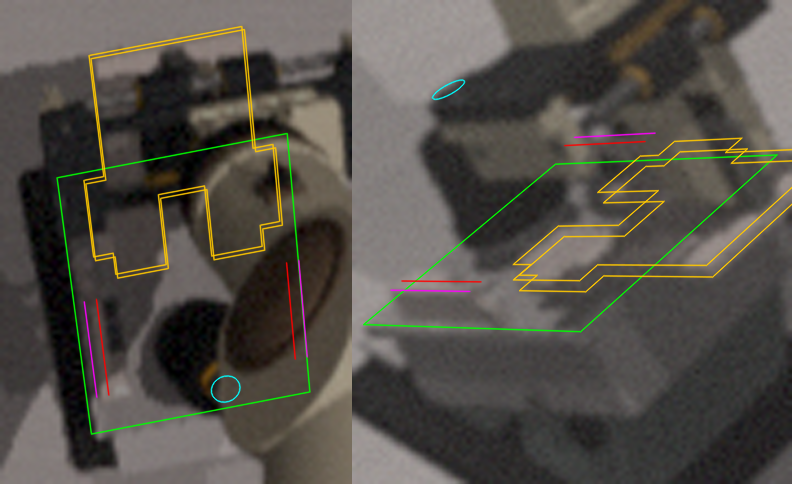

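Run:
```python
from look import *
q=manip.sense();R=Ro.from_quat(q["tcp_rot"]).as_matrix();Rp=np.c_[R[:,2],R[:,1],-R[:,0]];p=q["ee_pos"]-Rp@[GX,0,GZ]
for n,r,k in(("scene5",(225,250,100,75),8),("top5",(370,145,70,100),6)):
    d=load(n);d["img"]=np.clip(d["img"].astype(float)*1.7,0,255).astype(np.uint8)
    im,o=crop(d,*r,k)
    draw(im,d,np.c_[OUT,np.full(len(OUT),.006)]@Rp.T+p,o,(0,200,255),True)
    cv2.imwrite("pics/e_"+n+".png",im)
```

```text
(no output)
```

View pics/e_scene5.png

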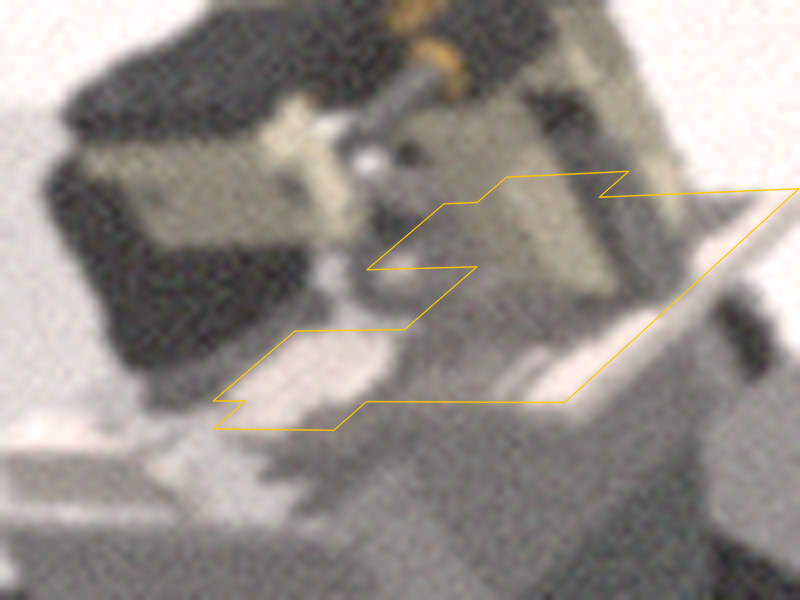

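View pics/e_top5.png

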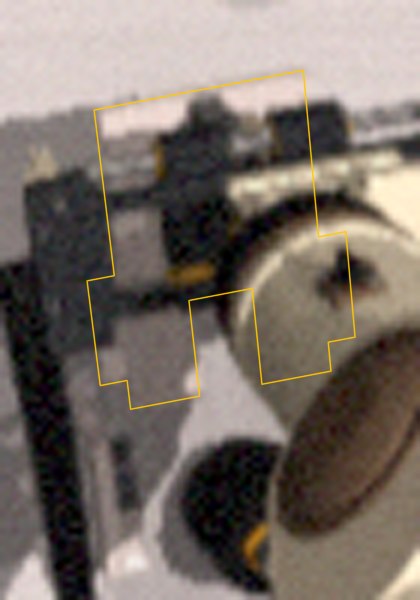

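```bash
cat > bedfit.py <<'E'
from h import *
def e3(polys):
    P=[];N=[]
    for poly,z in polys:
        poly=np.array(poly)/1000.;p,n=edges(poly,closed=False,step=.0008);P.append(np.c_[p,np.full(len(p),z)]);N.append(np.c_[n,0*p[:,0]])
    return np.vstack(P),np.vstack(N)
L=[([(-26,49),(4,49),(4,58.5),(40,58.5)],.018)]
Rr=[([(-26,-49),(4,-49),(4,-58.5),(40,-58.5)],.018)]
F=[([(66,70),(115,70),(115,-70),(66,-70)],0)]
def fit(n,sets,yawfix=None,h=.0022,rng=.008,x0=(.4795,-.162)):
    d=load(n);g=gray(d);P,N=e3(sets)
    def f(x):
        R=Rb(x[2] if yawfix is None else yawfix);p=np.array([x[0],x[1],.095])
        c=samp(g,proj(d,(P-h*N)@R.T+p))-samp(g,proj(d,(P+h*N)@R.T+p))
        return -np.abs(c).mean()
    best=None
    for a in np.arange(-rng,rng+.001,.003):
        for b in np.arange(-rng,rng+.001,.003):
            s=np.array([x0[0]+a,x0[1]+b,YAW]);r=minimize(f,s,method="Nelder-Mead",options=dict(initial_simplex=s+np.vstack([np.zeros(3),np.diag([.002,.002,.02])]),xatol=1e-5,fatol=1e-4))
            if best is None or r.fun<best.fun:best=r
    print(n,best.x.round(4),np.degrees(best.x[2]).round(2),round(best.fun,2));return best.x
if __name__=="__main__":
    for nm,s in(("L",L),("R",Rr),("LR",L+Rr),("all",L+Rr+F),("F",F)):
        print(nm);fit("top0",s);fit("top0",s,YAW)
    print("scene F, fold edges");fit("scene0",[([(10,-70),(115,-70),(115,70)],0)],x0=(.485,-.16),rng=.012);fit("scene0",[([(10,-70),(115,-70),(115,70)],0)],YAW,x0=(.485,-.16),rng=.012)
E
python3 bedfit.py
```

```text
L
top0 [ 0.5211 -0.1465  0.304 ] 17.42 -39.72
top0 [ 0.5208 -0.1439 -0.2403] -13.77 -37.5
R
top0 [ 0.4818 -0.1631  0.1487] 8.52 -40.92
top0 [ 0.4812 -0.1633  0.1359] 7.79 -40.82
LR
top0 [ 0.4663 -0.1522 -0.0698] -4.0 -33.04
top0 [ 0.4811 -0.1634  0.1102] 6.31 -32.83
all
top0 [ 0.4797 -0.1634  0.1658] 9.5 -27.65
top0 [ 0.4797 -0.1633  0.102 ] 5.84 -27.62
F
top0 [ 0.4792 -0.1625  0.1576] 9.03 -24.93
top0 [ 0.4793 -0.163   0.1678] 9.61 -24.88
scene F, fold edges
scene0 [ 0.4835 -0.1632  0.1727] 9.89 -14.09
scene0 [ 0.4835 -0.1628  0.167 ] 9.57 -14.03
```

```bash
sed -i '$d' h.py; echo 'B=np.array([.482,-.1608,.095]);YAW=np.radians(9.5)'>>h.py
python3 - <<'E'
from h import *
go(*tgt(YAW,B,.083,.003))
E
```

```text
t 7.83 pos [ 0.6158 -0.1396  0.2038] F [ 1.   0.1 -1.5] gap 0.0142
shift now-axes mm [ 9.8  1.3 -0.3] after-turn axes mm [ 9.8  1.2 -0.3] turn deg [-0.3   0.04  0.18]
```

Request:
{"fn": "carry_out", "kwargs": {"deltas": [{"x": 4,"y": 1.2,"z": 0,"ax": -0.3,"ay": 0,"az": 0.2,"hand": 1},{"x": 4,"y": 0,"z": 0,"ax": 0,"ay": 0,"az": 0,"hand": 1},{"x": 2,"y": 0,"z": 0,"ax": 0,"ay": 0,"az": 0,"hand": 1},{"x": 0,"y": 0,"z": 0,"ax": 0,"ay": 0,"az": 0,"hand": 1},{"x": 0,"y": 0,"z": 0,"ax": 0,"ay": 0,"az": 0,"hand": 1}]}}

```text
time: 8.45
ee_pos: [0.6204, -0.1373, 0.1945]
tcp_rot: [-0.041, 0.498, 0.072, 0.863]
ft_force: [-0.2, -0.6, -1.1]
finger_gap: 0.0139
```

```bash
cat > st.py <<'E'
from h import *
from station import manip
q=manip.sense();R=Ro.from_quat(q["tcp_rot"]).as_matrix();Rp=np.c_[R[:,2],R[:,1],-R[:,0]];p=q["ee_pos"]-Rp@[GX,0,GZ];Rbb=Rb(YAW)
print("t",round(q["time"],2),"plate in bed",(Rbb.T@(p-B)*1000).round(1),"rot",np.degrees(Ro.from_matrix(Rbb.T@Rp).as_rotvec()).round(2),"F bed",(Rbb.T@q["ft_force"]).round(1),"M bed",(Rbb.T@q["moment"]).round(2),"gap",q["finger_gap"].round(4),"j7",q["joint_pos"][5:].round(2))
E
python3 st.py
```

```text
Traceback (most recent call last):
  File "st.py", line 4, in <module>
    print("t",round(q["time"],2),"plate in bed",(Rbb.T@(p-B)*1000).round(1),"rot",np.degrees(Ro.from_matrix(Rbb.T@Rp).as_rotvec()).round(2),"F bed",(Rbb.T@q["ft_force"]).round(1),"M bed",(Rbb.T@q["moment"]).round(2),"gap",q["finger_gap"].round(4),"j7",q["joint_pos"][5:].round(2))
                                                                                                                                                                                                                              ^^^^^^^^^^^^^^^^^^^^^
AttributeError: 'float' object has no attribute 'round'
```

```bash
sed -i 's/q\["finger_gap"\].round(4)/round(q["finger_gap"],4)/' st.py; python3 st.py
```

```text
t 8.45 plate in bed [82.8  0.3  2.3] rot [ 0.07  0.   -0.  ] F bed [-0.8 -0.6 -0.8] M bed [ 0.03  0.78 -0.02] gap 0.0139 j7 [0.36 2.34]
```

Request:
{"fn": "carry_out", "kwargs": {"deltas": [{"x": 1,"y": -0.3,"z": 0,"ax": 0,"ay": 0,"az": 0,"hand": 1},{"x": 1,"y": 0,"z": 0,"ax": 0,"ay": 0,"az": 0,"hand": 1},{"x": 0,"y": 0,"z": 0,"ax": 0,"ay": 0,"az": 0,"hand": 1},{"x": 0,"y": 0,"z": 0,"ax": 0,"ay": 0,"az": 0,"hand": 1}]}}

```text
time: 8.95
ee_pos: [0.6215, -0.1376, 0.193]
tcp_rot: [-0.041, 0.498, 0.072, 0.863]
ft_force: [-1.0, 0.7, 1.2]
finger_gap: 0.014
```

```bash
python3 st.py
```

```text
t 8.95 plate in bed [82.9 -0.1  0.5] rot [ 0.05 -0.01 -0.  ] F bed [-0.1  0.9  1.5] M bed [-0.04  0.95 -0.05] gap 0.014 j7 [0.36 2.34]
```

Request:
{"fn": "carry_out", "kwargs": {"deltas": [{"x": 0,"y": 0,"z": -4,"ax": 0,"ay": 0,"az": 0,"hand": 1},{"x": 0,"y": 0,"z": -6,"ax": 0,"ay": 0,"az": 0,"hand": 1},{"x": 0,"y": 0,"z": -6,"ax": 0,"ay": 0,"az": 0,"hand": 1},{"x": 0,"y": 0,"z": -4,"ax": 0,"ay": 0,"az": 0,"hand": 1},{"x": 0,"y": 0,"z": 0,"ax": 0,"ay": 0,"az": 0,"hand": 1}]}}

```text
time: 9.57
ee_pos: [0.6038, -0.1408, 0.1826]
tcp_rot: [-0.041, 0.499, 0.072, 0.863]
ft_force: [-3.0, 0.1, 3.0]
finger_gap: 0.0138
```

```bash
python3 st.py;python3 - <<'E'
from fit4 import *
d,s,q=look("6",(365,145,80,100),(220,240,100,100))
p=None
R=Ro.from_quat(q["tcp_rot"]).as_matrix();Rp=np.c_[R[:,2],R[:,1],-R[:,0]];p=q["ee_pos"]-Rp@[GX,0,GZ]
out=[]
for n,r,k in(("scene6",(225,255,100,70),5),("top6",(370,150,60,100),5)):
    d=load(n);d["img"]=np.clip(d["img"].astype(float)*1.7,0,255).astype(np.uint8)
    im,o=crop(d,*r,k)
    draw(im,d,np.c_[OUT,np.full(len(OUT),.006)]@Rp.T+p,o,(0,200,255),True)
    out.append(cv2.copyMakeBorder(im,0,500-im.shape[0],0,0,cv2.BORDER_CONSTANT))
cv2.imwrite("pics/e6.png",np.hstack(out))
E
```

```text
t 9.57 plate in bed [62.2 -0.3  0.5] rot [ 0.05  0.03 -0.05] F bed [-1.   0.6  4.1] M bed [-0.24  0.82  0.09] gap 0.0138 j7 [0.33 2.39]
[ 0.60385659 -0.1407896   0.18259969] [ 0.68  0.28 -0.4   2.1  -0.39  0.33  2.39] F [-3.3 -0.2  3.7]
```

View pics/e6.png

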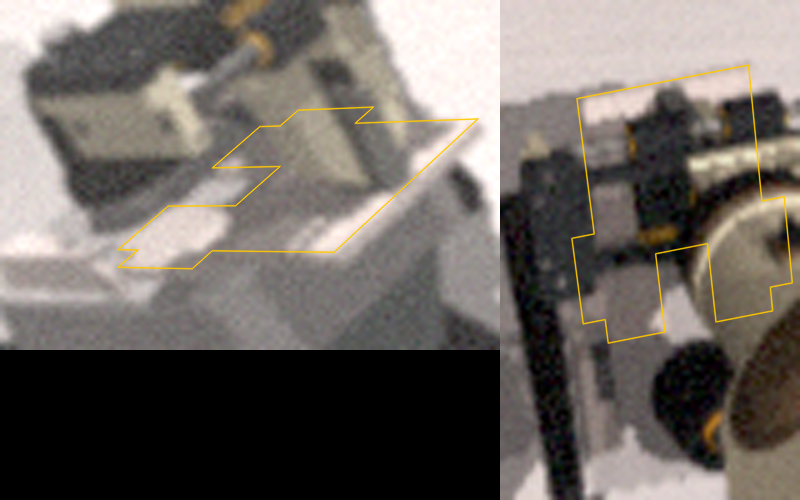

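Request:
{"fn": "carry_out", "kwargs": {"deltas": [{"x": -0.3,"y": 0.3,"z": -4,"ax": 0,"ay": 0,"az": 0,"hand": 1},{"x": 0,"y": 0,"z": -6,"ax": 0,"ay": 0,"az": 0,"hand": 1},{"x": 0,"y": 0,"z": -4,"ax": 0,"ay": 0,"az": 0,"hand": 1},{"x": 0,"y": 0,"z": 0,"ax": 0,"ay": 0,"az": 0,"hand": 1}]}}

```text
time: 10.18
ee_pos: [0.5913, -0.1421, 0.1754]
tcp_rot: [-0.041, 0.499, 0.072, 0.863]
ft_force: [-1.6, 0.6, 0.7]
finger_gap: 0.0138
```

```bash
python3 st.py
```

```text
t 10.18 plate in bed [47.8  0.5  0.6] rot [ 0.1   0.07 -0.04] F bed [-0.9  0.8  1.3] M bed [-0.14  0.81 -0.05] gap 0.0138 j7 [0.32 2.43]
```

Request:
{"fn": "carry_out", "kwargs": {"deltas": [{"x": 0,"y": 0,"z": -4,"ax": 0,"ay": 0,"az": 0,"hand": 1},{"x": 0,"y": 0,"z": -5,"ax": 0,"ay": 0,"az": 0,"hand": 1},{"x": 0,"y": 0,"z": -4,"ax": 0,"ay": 0,"az": 0,"hand": 1},{"x": 0,"y": 0,"z": 0,"ax": 0,"ay": 0,"az": 0,"hand": 1}]}}

```text
time: 10.68
ee_pos: [0.5835, -0.144, 0.1715]
tcp_rot: [-0.042, 0.496, 0.072, 0.864]
ft_force: [5.8, 1.3, 2.6]
finger_gap: 0.014
```

```bash
python3 st.py
```

```text
t 10.68 plate in bed [38.9 -0.2  0.7] rot [-0.03 -0.26  0.05] F bed [ 6.4  0.4 -0.7] M bed [ 0.02 -0.8   0.02] gap 0.014 j7 [0.3  2.47]
```

Request:
{"fn": "carry_out", "kwargs": {"deltas": [{"x": 0,"y": 0,"z": 3,"ax": 0,"ay": 0,"az": 0,"hand": 0},{"x": 0,"y": 0,"z": 0,"ax": 0,"ay": 0,"az": 0,"hand": 0},{"x": 0,"y": 0,"z": 0,"ax": 0,"ay": 0,"az": 0,"hand": 0},{"x": 0,"y": 0,"z": 0,"ax": 0,"ay": 0,"az": 0,"hand": 0},{"x": -5,"y": 0,"z": 0,"ax": 0,"ay": 0,"az": 0,"hand": 0},{"x": -25,"y": 0,"z": 0,"ax": 0,"ay": 0,"az": 0,"hand": 0},{"x": -30,"y": 0,"z": 0,"ax": 0,"ay": 0,"az": 0,"hand": 0},{"x": -10,"y": 0,"z": 0,"ax": 10,"ay": 0,"az": 0,"hand": 0},{"x": 0,"y": 0,"z": 0,"ax": 10,"ay": 0,"az": 0,"hand": 0},{"x": 0,"y": 0,"z": 0,"ax": 0,"ay": 0,"az": 0,"hand": 0}]}}

```text
time: 11.92
ee_pos: [0.549, -0.1495, 0.2321]
tcp_rot: [0.109, 0.503, -0.015, 0.857]
ft_force: [-0.7, 0.7, -0.1]
finger_gap: 0.092
```

```bash
python3 st.py
python3 - <<'E'
from look import *
look("7",(360,140,90,110),(215,215,100,110))
E
```

```text
t 11.93 plate in bed [44.2 30.3 71.1] rot [ 3.00e-02 -1.00e-02 -1.99e+01] F bed [-0.5  0.8  0.2] M bed [-0.03  0.6   0.  ] gap 0.092 j7 [0.47 2.16]
[ 0.54903154 -0.14919903  0.23171234] [ 0.79  0.12 -0.42  2.16 -0.49  0.47  2.16] F [ 0.2 -0.3 -0.1]
```

View pics/g7.png

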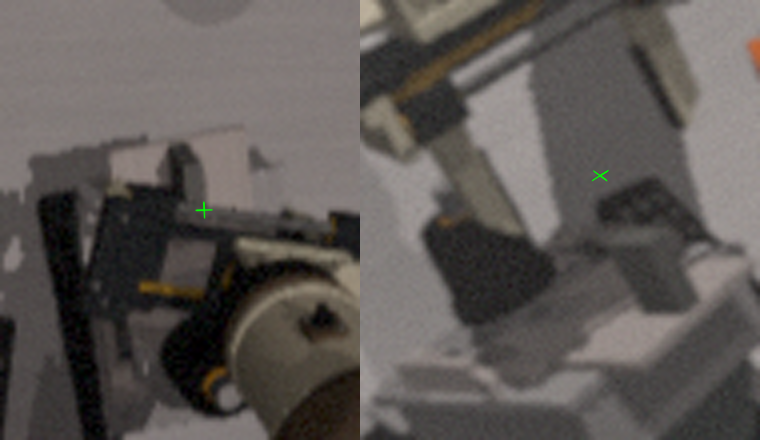

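Request:
{"fn": "carry_out", "kwargs": {"deltas": [{"x": 0,"y": 0,"z": 0,"ax": 10,"ay": 0,"az": 0,"hand": 0},{"x": 0,"y": 0,"z": 0,"ax": 10,"ay": 0,"az": 0,"hand": 0},{"x": 0,"y": 0,"z": 0,"ax": 10,"ay": 0,"az": 0,"hand": 0},{"x": 0,"y": 0,"z": 0,"ax": 10,"ay": 0,"az": 0,"hand": 0},{"x": 0,"y": 0,"z": 0,"ax": 10,"ay": 0,"az": 0,"hand": 0},{"x": 0,"y": 0,"z": 0,"ax": 10,"ay": 0,"az": 0,"hand": 0},{"x": 0,"y": 0,"z": 0,"ax": 10,"ay": 0,"az": 0,"hand": 0},{"x": 0,"y": 0,"z": 0,"ax": 10,"ay": 0,"az": 0,"hand": 0},{"x": 0,"y": 0,"z": 0,"ax": 10,"ay": 0,"az": 0,"hand": 0},{"x": 0,"y": 0,"z": 0,"ax": 10,"ay": 0,"az": 0,"hand": 0},{"x": 0,"y": 0,"z": 0,"ax": 10,"ay": 0,"az": 0,"hand": 0},{"x": 0,"y": 0,"z": 0,"ax": 10,"ay": 0,"az": 0,"hand": 0},{"x": 0,"y": 0,"z": 0,"ax": 10,"ay": 0,"az": 0,"hand": 0},{"x": 0,"y": 0,"z": 0,"ax": 10,"ay": 0,"az": 0,"hand": 0},{"x": 0,"y": 0,"z": 0,"ax": 10,"ay": 0,"az": 0,"hand": 0},{"x": 0,"y": 0,"z": 0,"ax": 10,"ay": 0,"az": 0,"hand": 0},{"x": 0,"y": 0,"z": 0,"ax": 0,"ay": 0,"az": 0,"hand": 0},{"x": 0,"y": 0,"z": 0,"ax": 0,"ay": 0,"az": 0,"hand": 0}]}}

```text
time: 14.28
ee_pos: [0.5491, -0.1492, 0.2315]
tcp_rot: [0.863, 0.074, -0.498, 0.043]
ft_force: [-0.9, 0.4, 0.7]
finger_gap: 0.0916
```

```bash
cat > st2.py <<'E'
from h import *
from station import manip
q=manip.sense();R=Ro.from_quat(q["tcp_rot"]).as_matrix();Rbb=Rb(YAW);F=1
Rp=np.c_[-R[:,2],-R[:,1],-R[:,0]]
print("t",round(q["time"],2),"TCP in bed",(Rbb.T@(q["ee_pos"]-B)*1000).round(1),"rot(flip)",np.degrees(Ro.from_matrix(Rbb.T@Rp).as_rotvec()).round(2),"F bed",(Rbb.T@q["ft_force"]).round(1),"M bed",(Rbb.T@q["moment"]).round(2),"gap",round(q["finger_gap"],4),"j",q["joint_pos"].round(2))
E
python3 st2.py
```

```text
t 14.28 TCP in bed [127.2   0.4  84.2] rot(flip) [0.09 0.02 0.27] F bed [-0.3  0.5  1. ] M bed [-0.01  0.75  0.01] gap 0.0916 j [ 0.49  0.1  -0.11  2.17 -0.57  0.48 -0.56]
```

Request:
{"fn": "carry_out", "kwargs": {"deltas": [{"x": 20,"y": 0,"z": 0,"ax": 0,"ay": 0,"az": 0,"hand": 0},{"x": 30,"y": 0,"z": 0,"ax": 0,"ay": 0,"az": 0,"hand": 0},{"x": 16,"y": 0,"z": 0,"ax": 0,"ay": 0,"az": 0,"hand": 0},{"x": 0,"y": 0,"z": 0,"ax": 0,"ay": 0,"az": 0,"hand": 1},{"x": 0,"y": 0,"z": 0,"ax": 0,"ay": 0,"az": 0,"hand": 1},{"x": 0,"y": 0,"z": 0,"ax": 0,"ay": 0,"az": 0,"hand": 1},{"x": 0,"y": 0,"z": 0,"ax": 0,"ay": 0,"az": 0,"hand": 1},{"x": 0,"y": 0,"z": 0,"ax": 0,"ay": 0,"az": 0,"hand": 1},{"x": 0,"y": 0,"z": 0,"ax": 0,"ay": 0,"az": 0,"hand": 1},{"x": 0,"y": 0,"z": 0,"ax": 0,"ay": 0,"az": 0,"hand": 1},{"x": 0,"y": 0,"z": 0,"ax": 0,"ay": 0,"az": 0,"hand": 1},{"x": 0,"y": 0,"z": 0,"ax": 0,"ay": 0,"az": 0,"hand": 1},{"x": 0,"y": 0,"z": 0,"ax": 0,"ay": 0,"az": 0,"hand": 1}]}}

```text
time: 15.9
ee_pos: [0.5817, -0.1439, 0.1745]
tcp_rot: [0.863, 0.072, -0.498, 0.041]
ft_force: [-0.6, 0.1, -0.5]
finger_gap: 0.0141
```

```bash
python3 st2.py
```

```text
t 15.9 TCP in bed [127.3   0.2  18.3] rot(flip) [ 0.06 -0.   -0.  ] F bed [-0.8  0.2 -0.2] M bed [-0.33  0.8   0.03] gap 0.0141 j [ 0.49  0.25 -0.16  2.16 -0.66  0.35 -0.48]
```

Request:
{"fn": "carry_out", "kwargs": {"deltas": [{"x": 0,"y": 0,"z": 4,"ax": 0,"ay": 0,"az": 0,"hand": 1},{"x": 0,"y": 0,"z": 6,"ax": 0,"ay": 0,"az": 0,"hand": 1},{"x": 0,"y": 0,"z": 6,"ax": 0,"ay": 0,"az": 0,"hand": 1},{"x": 0,"y": 0,"z": 4,"ax": 0,"ay": 0,"az": 0,"hand": 1},{"x": 0,"y": 0,"z": 0,"ax": 0,"ay": 0,"az": 0,"hand": 1}]}}

```text
time: 16.52
ee_pos: [0.5669, -0.147, 0.1665]
tcp_rot: [0.864, 0.072, -0.496, 0.042]
ft_force: [6.5, 0.7, 2.0]
finger_gap: 0.0137
```

```bash
python3 st2.py
```

```text
t 16.52 TCP in bed [110.2  -0.4  18.9] rot(flip) [-0.05 -0.23  0.06] F bed [ 6.6 -0.4 -1.6] M bed [-0.1  -0.52  0.09] gap 0.0137 j [ 0.54  0.24 -0.19  2.19 -0.72  0.32 -0.4 ]
```

Request:
{"fn": "carry_out", "kwargs": {"deltas": [{"x": 0,"y": 0,"z": 5,"ax": 0,"ay": 0,"az": 0,"hand": 1},{"x": 0,"y": 0,"z": 5,"ax": 0,"ay": 0,"az": 0,"hand": 1},{"x": 0,"y": 0,"z": 5,"ax": 0,"ay": 0,"az": 0,"hand": 1},{"x": 0,"y": 0,"z": 3,"ax": 0,"ay": 0,"az": 0,"hand": 1},{"x": 0,"y": 0,"z": 0,"ax": 0,"ay": 0,"az": 0,"hand": 1}]}}

```text
time: 17.15
ee_pos: [0.5515, -0.1496, 0.1573]
tcp_rot: [0.864, 0.072, -0.497, 0.042]
ft_force: [6.4, 0.3, 1.2]
finger_gap: 0.0138
```

```bash
python3 st2.py
```

```text
t 17.15 TCP in bed [92.1 -0.4 18.8] rot(flip) [-0.04 -0.22  0.06] F bed [ 6.  -0.8 -2.2] M bed [-0.16 -0.47  0.09] gap 0.0138 j [ 0.59  0.24 -0.23  2.23 -0.77  0.31 -0.32]
```

Request:
{"fn": "carry_out", "kwargs": {"deltas": [{"x": 0,"y": 0,"z": 2,"ax": 0,"ay": 0,"az": 0,"hand": 1},{"x": 0,"y": 0,"z": 2,"ax": 0,"ay": 0,"az": 0,"hand": 1},{"x": 0,"y": 0,"z": 2,"ax": 0,"ay": 0,"az": 0,"hand": 1},{"x": 0,"y": 0,"z": 0,"ax": 0,"ay": 0,"az": 0,"hand": 1}]}}

```text
time: 17.65
ee_pos: [0.5467, -0.1505, 0.1545]
tcp_rot: [0.864, 0.072, -0.496, 0.042]
ft_force: [6.4, 0.3, 1.2]
finger_gap: 0.0136
```

```bash
python3 st2.py
```

```text
t 17.65 TCP in bed [86.5 -0.5 18.8] rot(flip) [-0.04 -0.24  0.07] F bed [ 6.1 -0.7 -2.1] M bed [-0.12 -0.57  0.07] gap 0.0136 j [ 0.61  0.24 -0.24  2.24 -0.79  0.3  -0.3 ]
```

Request:
{"fn": "carry_out", "kwargs": {"deltas": [{"x": 0,"y": 0,"z": 1.5,"ax": 0,"ay": 0,"az": 0,"hand": 1},{"x": 0,"y": 0,"z": 1.5,"ax": 0,"ay": 0,"az": 0,"hand": 1},{"x": 0,"y": 0,"z": 1,"ax": 0,"ay": 0,"az": 0,"hand": 1},{"x": 0,"y": 0,"z": 0,"ax": 0,"ay": 0,"az": 0,"hand": 1}]}}

```text
time: 18.15
ee_pos: [0.5459, -0.151, 0.1546]
tcp_rot: [0.865, 0.072, -0.495, 0.042]
ft_force: [11.0, 1.9, 5.0]
finger_gap: 0.0138
```

```bash
python3 st2.py
```

```text
t 18.15 TCP in bed [85.8 -0.9 19.3] rot(flip) [-0.1  -0.47  0.12] F bed [12.2  0.1 -1.3] M bed [ 0.13 -1.84 -0.24] gap 0.0138 j [ 0.62  0.24 -0.25  2.24 -0.8   0.3  -0.28]
```

Request:
{"fn": "carry_out", "kwargs": {"deltas": [{"x": 1,"y": 0,"z": 1.5,"ax": 0,"ay": 0,"az": 0,"hand": 1},{"x": 1,"y": 0,"z": 1.5,"ax": 0,"ay": 0,"az": 0,"hand": 1},{"x": 0,"y": 0,"z": 0,"ax": 0,"ay": 0,"az": 0,"hand": 1}]}}

```text
time: 18.52
ee_pos: [0.5465, -0.151, 0.1537]
tcp_rot: [0.866, 0.072, -0.493, 0.043]
ft_force: [9.3, 5.2, 18.2]
finger_gap: 0.0139
```

```bash
python3 st2.py
```

```text
t 18.52 TCP in bed [85.8 -0.9 18.2] rot(flip) [-0.14 -0.69  0.23] F bed [17.8  3.6 10.8] M bed [ 0.78 -2.51 -0.3 ] gap 0.0139 j [ 0.63  0.24 -0.26  2.24 -0.82  0.29 -0.26]
```

Request:
{"fn": "carry_out", "kwargs": {"deltas": [{"x": -1,"y": 0,"z": -5,"ax": 0,"ay": 0,"az": 0,"hand": 1},{"x": 0,"y": 0,"z": 0,"ax": 0,"ay": 0,"az": 0,"hand": 1},{"x": 0,"y": 0,"z": 0,"ax": 0,"ay": 0,"az": 0,"hand": 0},{"x": 0,"y": 0,"z": 0,"ax": 0,"ay": 0,"az": 0,"hand": 0},{"x": 0,"y": 0,"z": 0,"ax": 0,"ay": 0,"az": 0,"hand": 0},{"x": 0,"y": 0,"z": 0,"ax": 0,"ay": 0,"az": 0,"hand": 0},{"x": -10,"y": 0,"z": 0,"ax": 0,"ay": 0,"az": 0,"hand": 0},{"x": -35,"y": 0,"z": 0,"ax": 0,"ay": 0,"az": 0,"hand": 0},{"x": -45,"y": 0,"z": 0,"ax": 0,"ay": 0,"az": 0,"hand": 0},{"x": -30,"y": 0,"z": 0,"ax": 0,"ay": 0,"az": 0,"hand": 0},{"x": 0,"y": 0,"z": 0,"ax": 0,"ay": 0,"az": 0,"hand": 0}]}}

```text
time: 19.9
ee_pos: [0.484, -0.1617, 0.2575]
tcp_rot: [0.864, 0.071, -0.497, 0.042]
ft_force: [0.5, -0.1, -0.4]
finger_gap: 0.0909
```

```bash
python3 st2.py;python3 - <<'E'
from look import *
look("8",(360,160,90,110),(205,235,100,110))
E
```

```text
t 19.9 TCP in bed [ 82.8  -1.2 139.8] rot(flip) [-0.17 -0.21  0.02] F bed [ 0.2 -0.1 -0.5] M bed [-0.05  0.79  0.06] gap 0.0909 j [ 0.62 -0.04 -0.13  2.25 -0.6   0.58 -0.47]
[ 0.48361532 -0.16033028  0.25479325] [ 0.62 -0.03 -0.13  2.25 -0.6   0.58 -0.47] F [0.7 0.7 0.4]
```

View pics/g8.png

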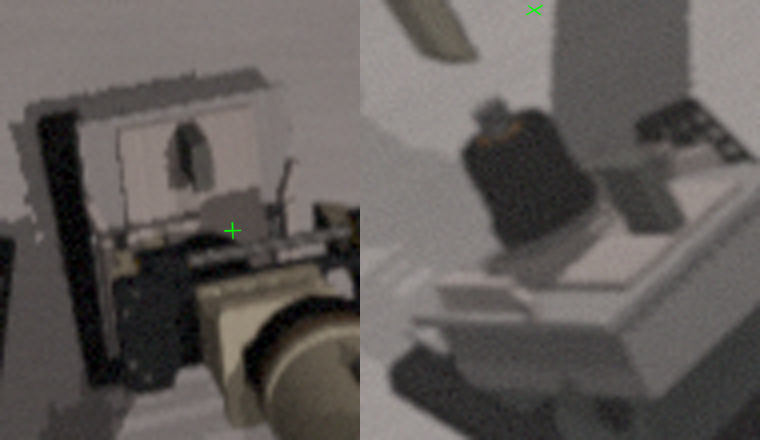

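Request:
{"fn": "carry_out", "kwargs": {"deltas": [{"x": 0,"y": 0,"z": 15,"ax": 0,"ay": 0,"az": 0,"hand": 0},{"x": 0,"y": 0,"z": 25,"ax": 0,"ay": 0,"az": 0,"hand": 0},{"x": 0,"y": 0,"z": 25,"ax": 0,"ay": 0,"az": 0,"hand": 0},{"x": 10,"y": -0.5,"z": 17,"ax": 0,"ay": 0,"az": 0,"hand": 0},{"x": 10,"y": 0,"z": 0,"ax": -5,"ay": 0,"az": 0,"hand": 0},{"x": 0,"y": 0,"z": 0,"ax": -10,"ay": 0,"az": 0,"hand": 0},{"x": 0,"y": 0,"z": 0,"ax": -10,"ay": 0,"az": 0,"hand": 0},{"x": 0,"y": 0,"z": 0,"ax": -10,"ay": 0,"az": 0,"hand": 0},{"x": 0,"y": 0,"z": 0,"ax": -10,"ay": 0,"az": 0,"hand": 0},{"x": 0,"y": 0,"z": 0,"ax": -5,"ay": 0,"az": 0,"hand": 0},{"x": 0,"y": 0,"z": 0,"ax": 0,"ay": 0,"az": 0,"hand": 0}]}}

```text
time: 21.38
ee_pos: [0.423, -0.1692, 0.195]
tcp_rot: [0.765, 0.277, -0.422, 0.401]
ft_force: [-0.4, 1.1, -0.8]
finger_gap: 0.0915
```

```bash
python3 st2.py;python3 - <<'E'
from look import *
look("9",(360,160,90,110),(195,215,100,120))
E
```

```text
t 21.38 TCP in bed [ -1.6   1.4 116.3] rot(flip) [2.100e-01 3.000e-02 4.993e+01] F bed [-0.6  1.2 -0.6] M bed [-0.03  0.73  0.07] gap 0.0915 j [ 0.64 -0.02 -0.04  2.4  -0.8   0.51  0.73]
[ 0.42317851 -0.16943798  0.1953905 ] [ 0.64 -0.02 -0.04  2.4  -0.8   0.51  0.73] F [1.2 0.9 0.3]
```

View pics/g9.png

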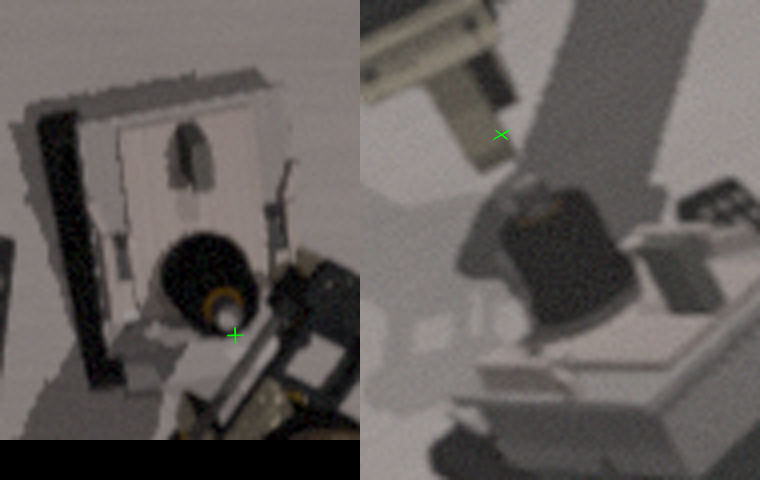

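Request:
{"fn": "carry_out", "kwargs": {"deltas": [{"x": 0,"y": 0,"z": 0,"ax": -10,"ay": 0,"az": 0,"hand": 0},{"x": 0,"y": 0,"z": 0,"ax": -10,"ay": 0,"az": 0,"hand": 0},{"x": 0,"y": 0,"z": 0,"ax": -10,"ay": 0,"az": 0,"hand": 0},{"x": 0,"y": 0,"z": 0,"ax": -10,"ay": 0,"az": 0,"hand": 0},{"x": 0,"y": 0,"z": 0,"ax": -10,"ay": 0,"az": 0,"hand": 0},{"x": 0,"y": 0,"z": 0,"ax": -10,"ay": 0,"az": 0,"hand": 0},{"x": 0,"y": 0,"z": 0,"ax": -10,"ay": 0,"az": 0,"hand": 0},{"x": 0,"y": 0,"z": 0,"ax": -10,"ay": 0,"az": 0,"hand": 0},{"x": 0,"y": 0,"z": 0,"ax": 0,"ay": 0,"az": 0,"hand": 0}]}}

```text
time: 22.6
ee_pos: [0.4234, -0.1697, 0.196]
tcp_rot: [0.329, 0.482, -0.146, 0.799]
ft_force: [0.4, -0.3, -0.0]
finger_gap: 0.0919
```

```bash
cat >> st2.py <<'E'
import sys
if len(sys.argv)>3:
    X=B+Rbb@(np.array([float(a) for a in sys.argv[1:4]])/1000)
    z=-Rbb[:,2]; print("tool shift mm to",sys.argv[1:4],((X-q["ee_pos"])@R*1000).round(1),"axis fix deg",np.degrees(R.T@np.cross(R[:,0],z)).round(2))
E
python3 st2.py -1 0 36
```

```text
t 22.6 TCP in bed [ -0.9   0.9 117.1] rot(flip) [ 8.0000e-02 -9.0000e-02  1.2984e+02] F bed [ 0.2 -0.4 -0.2] M bed [0.01 0.59 0.04] gap 0.0919 j [ 0.62 -0.02 -0.02  2.4  -0.8   0.51  2.13]
tool shift mm to ['-1', '0', '36'] [81.1 -0.7  0.7] axis fix deg [-0.   -0.09 -0.04]
```

Request:
{"fn": "carry_out", "kwargs": {"deltas": [{"x": 15,"y": -0.7,"z": 0.7,"ax": 0,"ay": 0,"az": 0,"hand": 0},{"x": 20,"y": 0,"z": 0,"ax": 0,"ay": 0,"az": 0,"hand": 0},{"x": 15,"y": 0,"z": 0,"ax": 0,"ay": 0,"az": 0,"hand": 0},{"x": 0,"y": 0,"z": 0,"ax": 0,"ay": 0,"az": 0,"hand": 0}]}}

```text
time: 23.1
ee_pos: [0.4478, -0.166, 0.1518]
tcp_rot: [0.329, 0.483, -0.146, 0.798]
ft_force: [0.8, -0.1, -0.4]
finger_gap: 0.0919
```

```bash
python3 st2.py -1 0 36;python3 - <<'E'
from look import *
look("10",(360,160,90,110),(195,215,100,120))
E
```

```text
t 23.1 TCP in bed [-1.5  0.5 66.5] rot(flip) [  0.21  -0.15 129.75] F bed [ 0.4 -0.2 -0.7] M bed [-0.07  0.59  0.03] gap 0.0919 j [ 0.6   0.11 -0.06  2.4  -1.    0.39  2.31]
tool shift mm to ['-1', '0', '36'] [30.5  0.1  0.8] axis fix deg [-0.   -0.2  -0.04]
[ 0.44796746 -0.16667957  0.15288742] [ 0.61  0.11 -0.05  2.4  -1.    0.39  2.31] F [ 0.7  0.4 -0.2]
```

View pics/g10.png

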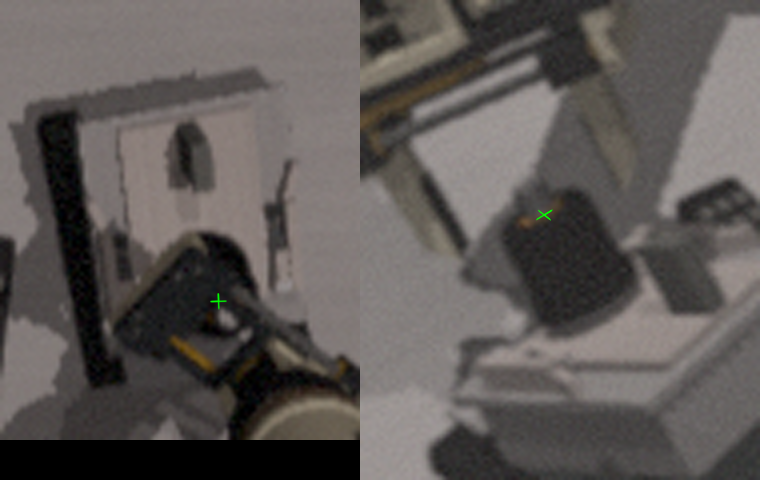

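Request:
{"fn": "carry_out", "kwargs": {"deltas": [{"x": 12,"y": 0,"z": 0.5,"ax": 3,"ay": 0,"az": 0,"hand": 0},{"x": 12,"y": 0,"z": 0.3,"ax": 3,"ay": 0,"az": 0,"hand": 0},{"x": 6,"y": 0,"z": 0,"ax": 0,"ay": 0,"az": 0,"hand": 0},{"x": 0,"y": 0,"z": 0,"ax": 0,"ay": 0,"az": 0,"hand": 0}]}}

```text
time: 23.7
ee_pos: [0.4634, -0.1647, 0.1273]
tcp_rot: [0.369, 0.474, -0.17, 0.781]
ft_force: [-0.1, -0.4, 0.7]
finger_gap: 0.0916
```

```bash
python3 st2.py -1 0 36
```

```text
t 23.7 TCP in bed [-0.2 -0.8 37.5] rot(flip) [ 4.0000e-02 -8.0000e-02  1.2401e+02] F bed [ 0.2 -0.3  0.7] M bed [-0.02  0.65  0.  ] gap 0.0916 j [ 0.61  0.19 -0.09  2.39 -1.16  0.34  2.36]
tool shift mm to ['-1', '0', '36'] [ 1.5 -0.2 -1.1] axis fix deg [-0.   -0.06 -0.04]
```

Request:
{"fn": "carry_out", "kwargs": {"deltas": [{"x": 0,"y": 0,"z": 0,"ax": 0,"ay": 0,"az": 0,"hand": 1},{"x": 0,"y": 0,"z": 0,"ax": 0,"ay": 0,"az": 0,"hand": 1},{"x": 0,"y": 0,"z": 0,"ax": 0,"ay": 0,"az": 0,"hand": 1},{"x": 0,"y": 0,"z": 0,"ax": 0,"ay": 0,"az": 0,"hand": 1},{"x": 0,"y": 0,"z": 0,"ax": 0,"ay": 0,"az": 0,"hand": 1},{"x": 0,"y": 0,"z": 0,"ax": 0,"ay": 0,"az": 0,"hand": 1}]}}

```text
time: 24.45
ee_pos: [0.4634, -0.1649, 0.1271]
tcp_rot: [0.369, 0.474, -0.17, 0.781]
ft_force: [-1.3, 0.3, 1.0]
finger_gap: 0.0496
```

```bash
python3 st2.py -1 0 36
```

```text
t 24.45 TCP in bed [-0.4 -1.  37.4] rot(flip) [ 4.0000e-02 -5.0000e-02  1.2398e+02] F bed [-0.6  0.5  1.5] M bed [-0.06  0.75  0.05] gap 0.0496 j [ 0.61  0.19 -0.09  2.39 -1.16  0.34  2.36]
tool shift mm to ['-1', '0', '36'] [ 1.4  0.1 -1.1] axis fix deg [ 0.   -0.05 -0.02]
```

Request:
{"fn": "carry_out", "kwargs": {"deltas": [{"x": 0.2,"y": 0,"z": 0,"ax": 5,"ay": 0,"az": 0,"hand": 1},{"x": 0.3,"y": 0,"z": 0,"ax": 10,"ay": 0,"az": 0,"hand": 1},{"x": 0.3,"y": 0,"z": 0,"ax": 10,"ay": 0,"az": 0,"hand": 1},{"x": 0.3,"y": 0,"z": 0,"ax": 10,"ay": 0,"az": 0,"hand": 1},{"x": 0.3,"y": 0,"z": 0,"ax": 10,"ay": 0,"az": 0,"hand": 1}]}}

```text
time: 25.08
ee_pos: [0.4635, -0.165, 0.1256]
tcp_rot: [0.641, 0.372, -0.34, 0.579]
ft_force: [-3.5, -1.2, 1.4]
finger_gap: 0.0498
```

```bash
python3 st2.py -1 0 36
```

```text
t 25.07 TCP in bed [-1.1 -1.1 36. ] rot(flip) [6.000e-02 2.000e-02 7.863e+01] F bed [-2.5 -0.6  3. ] M bed [-0.23  0.92  0.09] gap 0.0498 j [ 0.52  0.2   0.01  2.4  -1.2   0.35  1.6 ]
tool shift mm to ['-1', '0', '36'] [-0.  -0.2 -1.1] axis fix deg [ 0.   -0.02  0.06]
```

Request:
{"fn": "carry_out", "kwargs": {"deltas": [{"x": 0.3,"y": 0,"z": 0,"ax": 10,"ay": 0,"az": 0,"hand": 1},{"x": 0.3,"y": 0,"z": 0,"ax": 10,"ay": 0,"az": 0,"hand": 1},{"x": 0.3,"y": 0,"z": 0,"ax": 10,"ay": 0,"az": 0,"hand": 1},{"x": 0.3,"y": 0,"z": 0,"ax": 10,"ay": 0,"az": 0,"hand": 1},{"x": 0.3,"y": 0,"z": 0,"ax": 10,"ay": 0,"az": 0,"hand": 1},{"x": 0.3,"y": 0,"z": 0,"ax": 10,"ay": 0,"az": 0,"hand": 1}]}}

```text
time: 25.82
ee_pos: [0.4637, -0.1645, 0.1237]
tcp_rot: [0.845, 0.152, -0.481, 0.18]
ft_force: [-5.7, 0.2, 1.5]
finger_gap: 0.0497
```

```bash
python3 st2.py -1 0 36
```

```text
t 25.82 TCP in bed [-1.8 -0.6 34.1] rot(flip) [ 0.08  0.09 18.62] F bed [-4.1  1.2  4.1] M bed [-0.25  1.31  0.08] gap 0.0497 j [ 0.41  0.2   0.12  2.4  -1.24  0.37  0.59]
tool shift mm to ['-1', '0', '36'] [-1.9 -0.4 -1. ] axis fix deg [-0.    0.08  0.1 ]
```

Request:
{"fn": "carry_out", "kwargs": {"deltas": [{"x": 0.3,"y": 0,"z": 0,"ax": 10,"ay": 0,"az": 0,"hand": 1},{"x": 0.3,"y": 0,"z": 0,"ax": 10,"ay": 0,"az": 0,"hand": 1},{"x": 0.3,"y": 0,"z": 0,"ax": 10,"ay": 0,"az": 0,"hand": 1},{"x": 0.3,"y": 0,"z": 0,"ax": 10,"ay": 0,"az": 0,"hand": 1},{"x": 0.3,"y": 0,"z": 0,"ax": 10,"ay": 0,"az": 0,"hand": 1}]}}

```text
time: 26.45
ee_pos: [0.4644, -0.1636, 0.1223]
tcp_rot: [0.841, -0.065, -0.5, -0.194]
ft_force: [-5.5, 2.7, 2.8]
finger_gap: 0.0496
```

```bash
python3 st2.py -1 0 36
```

```text
t 26.45 TCP in bed [-1.8  0.1 32.6] rot(flip) [  0.11   0.14 -31.34] F bed [-2.9  3.6  4.9] M bed [0.12 1.45 0.07] gap 0.0496 j [ 0.33  0.21  0.21  2.4  -1.28  0.38 -0.25]
tool shift mm to ['-1', '0', '36'] [-3.4 -0.3 -0.7] axis fix deg [-0.    0.16  0.07]
```

Request:
{"fn": "carry_out", "kwargs": {"deltas": [{"x": 0.3,"y": 0,"z": 0,"ax": 10,"ay": 0,"az": 0,"hand": 1},{"x": 0.3,"y": 0,"z": 0,"ax": 10,"ay": 0,"az": 0,"hand": 1}]}}

```text
time: 26.7
ee_pos: [0.4648, -0.1632, 0.1219]
tcp_rot: [0.795, -0.15, -0.481, -0.337]
ft_force: [-6.6, 2.6, 4.0]
finger_gap: 0.0496
```

```bash
python3 st2.py -1 0 36
```

```text
t 26.7 TCP in bed [-1.6  0.4 32. ] rot(flip) [  0.12   0.16 -51.33] F bed [-3.3  3.6  6.5] M bed [ 0.32  1.43 -0.  ] gap 0.0496 j [ 0.3   0.21  0.24  2.4  -1.29  0.39 -0.59]
tool shift mm to ['-1', '0', '36'] [-4.  -0.2 -0.7] axis fix deg [0.   0.19 0.04]
```

Request:
{"fn": "carry_out", "kwargs": {"deltas": [{"x": 0.2,"y": 0,"z": 0,"ax": 10,"ay": 0,"az": 0,"hand": 1},{"x": 0.2,"y": 0,"z": 0,"ax": 10,"ay": 0,"az": 0,"hand": 1}]}}

```text
time: 26.95
ee_pos: [0.4653, -0.163, 0.1216]
tcp_rot: [0.725, -0.231, -0.448, -0.47]
ft_force: [-2.0, 2.0, 1.7]
finger_gap: 0.0497
```

```bash
python3 st2.py -1 0 36
```

```text
t 26.95 TCP in bed [-1.3  0.6 31.4] rot(flip) [  0.12   0.19 -71.3 ] F bed [-0.6  2.3  2.3] M bed [0.33 1.18 0.03] gap 0.0497 j [ 0.27  0.21  0.28  2.4  -1.3   0.4  -0.93]
tool shift mm to ['-1', '0', '36'] [-4.6 -0.1 -0.6] axis fix deg [-0.    0.21 -0.01]
```

Request:
{"fn": "carry_out", "kwargs": {"deltas": [{"x": 0.2,"y": 0,"z": 0,"ax": 10,"ay": 0,"az": 0,"hand": 1},{"x": 0.2,"y": 0,"z": 0,"ax": 10,"ay": 0,"az": 0,"hand": 1}]}}

```text
time: 27.2
ee_pos: [0.4658, -0.1628, 0.1213]
tcp_rot: [0.632, -0.305, -0.401, -0.588]
ft_force: [-0.9, 2.0, -0.9]
finger_gap: 0.0492
```

```bash
python3 st2.py -1 0 36
```

```text
t 27.2 TCP in bed [-0.9  0.7 30.9] rot(flip) [  0.11   0.21 -91.25] F bed [-0.9  2.1 -0.5] M bed [0.36 0.95 0.19] gap 0.0492 j [ 0.24  0.21  0.31  2.4  -1.31  0.4  -1.27]
tool shift mm to ['-1', '0', '36'] [-5.1  0.  -0.7] axis fix deg [-0.    0.2  -0.07]
```

Request:
{"fn": "carry_out", "kwargs": {"deltas": [{"x": 0.3,"y": 0,"z": 0,"ax": 10,"ay": 0,"az": 0,"hand": 1}]}}

```text
time: 27.32
ee_pos: [0.4661, -0.1628, 0.1211]
tcp_rot: [-0.579, 0.339, 0.373, 0.641]
ft_force: [-2.8, 1.4, 0.6]
finger_gap: 0.0492
```

```bash
python3 st2.py
```

```text
t 27.32 TCP in bed [-0.8  0.7 30.6] rot(flip) [ 1.0000e-01  2.2000e-01 -1.0123e+02] F bed [-1.9  1.9  1.8] M bed [0.44 0.89 0.31] gap 0.0492 j [ 0.22  0.22  0.32  2.4  -1.31  0.41 -1.44]
```

Request:
{"fn": "carry_out", "kwargs": {"deltas": [{"x": 0.3,"y": 0,"z": 0,"ax": 10,"ay": 0,"az": 0,"hand": 1}]}}

```text
time: 27.45
ee_pos: [0.4664, -0.1628, 0.121]
tcp_rot: [-0.521, 0.37, 0.342, 0.689]
ft_force: [-2.7, 2.9, 2.5]
finger_gap: 0.0495
```

```bash
python3 st2.py
```

```text
t 27.45 TCP in bed [-0.6  0.6 30.4] rot(flip) [ 1.0000e-01  2.3000e-01 -1.1121e+02] F bed [-0.7  3.4  3.2] M bed [0.35 0.81 0.4 ] gap 0.0495 j [ 0.21  0.22  0.34  2.4  -1.32  0.41 -1.61]
```

Request:
{"fn": "carry_out", "kwargs": {"deltas": [{"x": 0.3,"y": 0,"z": 0,"ax": 10,"ay": 0,"az": 0,"hand": 1}]}}

```text
time: 27.58
ee_pos: [0.4666, -0.1628, 0.1208]
tcp_rot: [-0.459, 0.398, 0.309, 0.732]
ft_force: [-2.0, 2.7, 1.5]
finger_gap: 0.0496
```

```bash
python3 st2.py
```

```text
t 27.57 TCP in bed [-0.5  0.6 30.1] rot(flip) [ 9.0000e-02  2.3000e-01 -1.2119e+02] F bed [-0.6  3.   2. ] M bed [0.28 0.77 0.45] gap 0.0496 j [ 0.2   0.22  0.35  2.4  -1.32  0.41 -1.78]
```

Request:
{"fn": "carry_out", "kwargs": {"deltas": [{"x": 0,"y": 0,"z": 0,"ax": 0,"ay": 0,"az": 0,"hand": 1},{"x": 0,"y": 0,"z": 0,"ax": 0,"ay": 0,"az": 0,"hand": 1}]}}

```text
time: 27.82
ee_pos: [0.4666, -0.1628, 0.1208]
tcp_rot: [-0.461, 0.397, 0.31, 0.73]
ft_force: [-2.3, 4.3, 1.0]
finger_gap: 0.0495
```

```bash
python3 st2.py
```

```text
t 27.82 TCP in bed [-0.5  0.5 30.1] rot(flip) [ 1.0000e-01  2.2000e-01 -1.2082e+02] F bed [-0.9  4.7  1.6] M bed [ 0.87  0.8  -0.18] gap 0.0495 j [ 0.2   0.22  0.35  2.4  -1.32  0.41 -1.77]
```

Request:
{"fn": "carry_out", "kwargs": {"deltas": [{"x": 0,"y": 0,"z": 0,"ax": 0,"ay": 0,"az": 0,"hand": 0},{"x": 0,"y": 0,"z": 0,"ax": 0,"ay": 0,"az": 0,"hand": 0},{"x": 0,"y": 0,"z": 0,"ax": 0,"ay": 0,"az": 0,"hand": 0},{"x": 0,"y": 0,"z": 0,"ax": 0,"ay": 0,"az": 0,"hand": 0},{"x": 0,"y": 0,"z": 0,"ax": 0,"ay": 0,"az": 0,"hand": 0},{"x": 0,"y": 0,"z": 0,"ax": 0,"ay": 0,"az": 0,"hand": 0},{"x": -15,"y": 0,"z": 0,"ax": 0,"ay": 0,"az": 0,"hand": 0},{"x": -25,"y": 0,"z": 0,"ax": 0,"ay": 0,"az": 0,"hand": 0},{"x": -25,"y": 0,"z": 0,"ax": 0,"ay": 0,"az": 0,"hand": 0},{"x": -25,"y": 0,"z": 0,"ax": 0,"ay": 0,"az": 0,"hand": 0},{"x": 0,"y": 0,"z": 0,"ax": 0,"ay": 0,"az": 0,"hand": 0}]}}

```text
time: 29.2
ee_pos: [0.4231, -0.1724, 0.2008]
tcp_rot: [-0.462, 0.397, 0.307, 0.731]
ft_force: [-0.6, -0.2, 0.4]
finger_gap: 0.0918
```

```bash
python3 st2.py;python3 - <<'E'
from look import *
look("11",(360,160,90,110),(195,215,100,120))
E
```

```text
t 29.2 TCP in bed [  1.   -1.7 121.6] rot(flip) [   0.2    -0.16 -120.98] F bed [-0.3 -0.1  0.7] M bed [ 0.03  0.64 -0.08] gap 0.0918 j [ 0.16 -0.05  0.45  2.41 -0.76  0.51 -2.29]
[ 0.42288673 -0.17144092  0.19911522] [ 0.16 -0.04  0.44  2.41 -0.76  0.5  -2.28] F [-0.3  0.4 -0.7]
```

View pics/g11.png

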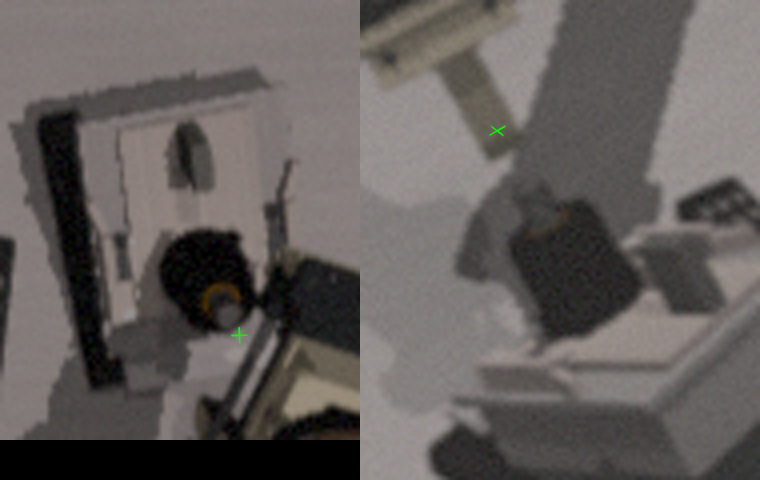

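Run:
```python
from h import *
for n,b,yw in(("top11",(.4797,-.1634),9.5),("scene11",(.4835,-.163),9.7)):
    d=load(n);v=[(d,gray(d))];R=Rb(np.radians(yw));p0=np.array([*b,.095])
    if n[0]=="t": sel=(EP[:,0]>.107)|((EP[:,0]>.035)&(EP[:,0]<.107)&(abs(EP[:,1])>.044))
    else: sel=((EP[:,0]>.107)&(EP[:,1]<.0))|((EP[:,0]>.045)&(EP[:,1]<-.044))
    f=lambda x:-platescore((R@Rz(x[2]),p0+R@[x[0],x[1],0]),v,.0022,sel)[0]
    rs=[]
    for a in(-.004,0,.004,.008):
        for c in(-.004,0,.004):
            x0=np.array([a,c,0]);rs.append(minimize(f,x0,method="Nelder-Mead",options=dict(initial_simplex=x0+np.vstack([np.zeros(3),np.diag([.002,.002,.02])]))))
    r=min(rs,key=lambda r:r.fun);print(n,(r.x[:2]*1000).round(1),np.degrees(r.x[2]).round(1),r.fun)
```

```text
top11 [ 9.2 -2. ] -0.1 -15.27554702758789
scene11 [-3.7  5.3] -2.0 -14.500957489013672
```

Run:
```python
from h import *
out=[]
for n,b,yw,r,k in(("top11",(.4797,-.1634),9.5,(365,170,70,100),6),("scene11",(.4835,-.163),9.7,(225,250,100,80),4)):
    d=load(n);d["img"]=np.clip(d["img"].astype(float)*1.6,0,255).astype(np.uint8);R=Rb(np.radians(yw));p=np.array([*b,.095])
    im,o=crop(d,*r,k);draw(im,d,np.c_[OUT,np.full(len(OUT),.006)]@R.T+p,o,(0,160,255),True)
    draw(im,d,np.array([(-.06,.07,0),(.115,.07,0),(.115,-.07,0),(-.06,-.07,0)])@R.T+p,o,(0,255,0),True)
    out.append(cv2.copyMakeBorder(im,0,600-im.shape[0],0,0,cv2.BORDER_CONSTANT)[:600])
im=np.hstack(out);print(im.shape);cv2.imwrite("pics/fin.png",im[:,:800])
```

```text
(600, 820, 3)
```

View pics/fin.png

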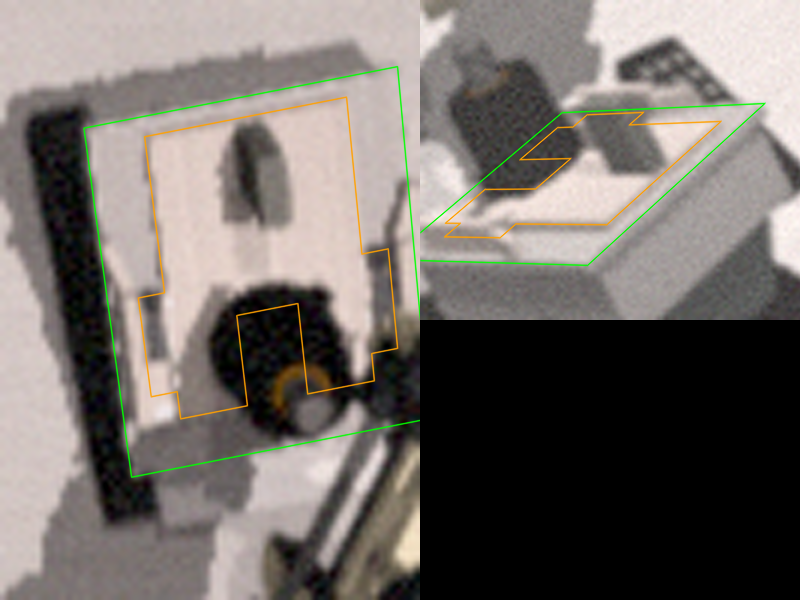

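```bash
python3 st2.py 40 0 130
```

```text
t 29.3 TCP in bed [  0.   -0.7 120.2] rot(flip) [ 1.0000e-01  5.0000e-02 -1.2098e+02] F bed [-0.6  0.5 -0.5] M bed [ 0.07  0.69 -0.05] gap 0.0916 j [ 0.16 -0.04  0.44  2.41 -0.76  0.5  -2.28]
tool shift mm to ['40', '0', '130'] [ -9.8 -33.9  21.2] axis fix deg [0.   0.09 0.  ]
```

Request:
{"fn": "carry_out", "kwargs": {"deltas": [{"x": -5,"y": -17,"z": 10,"ax": 0,"ay": 0,"az": 0,"hand": 0},{"x": -5,"y": -17,"z": 11,"ax": 0,"ay": 0,"az": 0,"hand": 0},{"x": 0,"y": 0,"z": 0,"ax": 0,"ay": 0,"az": 0,"hand": 0},{"x": 0,"y": 0,"z": 0,"ax": 0,"ay": 0,"az": 0,"hand": 0}]}}

```text
time: 29.8
ee_pos: [0.4508, -0.1658, 0.2262]
tcp_rot: [-0.46, 0.399, 0.309, 0.731]
ft_force: [0.2, 0.3, -0.8]
finger_gap: 0.092
```

```bash
python3 st2.py; python3 -c "
from station import manip
print(manip.sign_off())"
```

```text
t 29.8 TCP in bed [ 38.2   0.2 129.4] rot(flip) [-4.0000e-02  2.2000e-01 -1.2102e+02] F bed [-0.2  0.3 -0.9] M bed [ 0.02  0.69 -0.02] gap 0.092 j [ 0.14 -0.06  0.4   2.34 -0.64  0.54 -2.47]
the job is handed in; nothing more can be done
None
```

I fitted the silver plate to the slicer and screwed the lock ring down onto it. I handed the job in at 29.8 s with the gripper open and clear; no verdict was reported.

**Plate:** I slid it down under the ring, regrasped the fin partway with the gripper turned half round (the last joint was near its limit), and pushed it onto the hard stops. It stopped moving while the push force rose from about 6 N to 18 N. The home outline drawn over the last pictures fits the plate to within about a pixel (roughly 3 mm).

**Ring:** I turned it about 245° clockwise. The turning torque rose from below 0.1 N m to about 0.45 N m, starting at around 200°. That suggests 1 to 1.3 mm of washer squeeze, or about 25 to 35 N. This is an estimate; I could not measure the pressing force directly.

**Checks that failed or disagreed:**
- **Final pose fit:** an automatic edge fit of the plate's final pose gave inconsistent results in both cameras, with offsets of up to 9 mm. I judged it unreliable and went by the hard stop and the overlay.
- **Camera disagreement:** the two cameras differed by about 4 mm on the bed's position up the slope.
- **Torque reading:** after the last turn, with the arm held still before release, the torque reading fell to −0.18 N m. I did not follow that up.
- **Bystanders:** I noticed nothing being touched, but did not measure their positions at the end.

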